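Clear a probe card into the rack, then open the loading gate and hold it wide

TASK

The loading gate of the probe station has to be held open, but a probe card is standing in its inspection foot right where the gate swings: first stand that card on edge in an empty slot of the card rack, fully down, and let go of it. Then squeeze the main catch (at the gate's free end) and ease the gate out onto its safety catch, squeeze the safety catch (nearer the hinge) to free the gate, and swing it past its detent until it is at least square to the front of the machine. Finish still holding the gate wide open, because it swings back by itself, and leave the other cards and everything else on the bench where they are.

Things in the scene. Friction and masses are not known exactly. Their poses are not given: they have to be found in the camera images.
- card_mid (a point): Centre of the probe card to clear away, 50 mm above its lower edge: flat upright aluminium-framed green board with a black and white ring, 9 mm thick (x axis, the way to pinch it, over the top frame bar), 90 wide (y), 100 high (z up), 0.11 to 0.22 kg. It starts on edge in the foot, its top 106 mm above the table, in the gate's way.
- foot: Fixed low black inspection foot the card starts in; origin under its centre, on the table. 50 x 100 mm, 26 mm high; its slot runs along its y, floor 6 mm above the table. The gate passes over the foot, not over the card.
- rack: Fixed white slotted card rack, 222 (x) x 112 mm (y); origin under its centre, on the table. Slots at x = -80, -40, 0, 40, 80 mm, each 13.5 mm wide in x, running along y (102 mm between end walls), floors 6 mm above the table, round-topped ribs 30 mm high. A card goes in from above, thickness along x, either way round; seated, its centre is at 56 mm. The two end slots are taken.
- stored_1_mid (a point): Centre of a stored card, outside sizes as the card to clear, standing in one end slot of the rack. Leave it.
- stored_2_mid (a point): Centre of the other stored card, standing in the other end slot. Leave it.
- gate (a joint): Opening angle of the loading gate, rad: 0 shut, growing counter-clockwise seen from above about the upright axis through hinge_axis; 1.57 is square to the front, stop at 1.85. Main catch stops it at 0.01, safety catch at 0.10; free beyond 0.22. A closer spring (0.18 N m per rad) pulls it shut. A detent resists from 0.7 to 1.0 (up to 6 N at the handle); let go beyond it, the gate drifts back to about 1.15.
- station: The probe station (fixed); origin on the table, below the front edge of its housing. x points into the housing, y along the front from the hinge end to the gate's free end, z up. Deck 165 mm above the table; its microscope and micropositioners stand at x over 100 mm. The gate: grey plate in front of x = 0, 20 mm thick, 250 mm wide, 50 to 165 mm above the table.
- hinge_axis (a point): Point on the gate's fixed upright hinge axis, 195 mm above the table, at x 20, y -135 mm of the station. Axes as the station's.
- main_catch (a point): Main catch: two upright grooved steel tabs on top of the gate at its free end, 235 mm along the gate from the hinge axis and 30 mm outward of it. The point is mid-way between the tabs, 195 mm above the table, and moves with the gate; its y axis runs along the gate away from the hinge. Outer faces of the tabs at y = +-20 mm; tabs 7 mm thick, 22 mm wide (x), 169 to 215 mm above the table. Use: see main_in.
- main_in (a joint): Main catch, tab nearer the hinge: 0 at rest, 0.009 m fully in. Pinch both tabs together along y (3.5 N at rest, 6.7 N fully in; they spring back). With both over 6 mm in, their teeth pass the studs on the deck: keep squeezing while easing the gate out to the safety catch (0.10 rad), then let go. The teeth then lie in front of the studs and the gate stays ajar (0.04 to 0.10).
- main_out (a joint): Main catch, tab farther from the hinge: 0 at rest, 0.009 m fully in.
- safety_catch (a point): Safety catch: the same pair of tabs, sizes, axes and springs as the main catch, in the middle of the gate's top, 135 mm along the gate from the hinge axis and 30 mm outward of it, 195 mm above the table; moves with the gate. Keep it squeezed while easing the gate from ajar to beyond 0.22 rad; then the gate is free and the catch may be let go.
- safety_in (a joint): Safety catch, tab nearer the hinge: 0 at rest, 0.009 m fully in.
- safety_out (a joint): Safety catch, tab farther from the hinge: 0 at rest, 0.009 m fully in.
- handle (a point): Centre of the grip of the gate's cranked round steel handle: an upright bar 16 mm in diameter, free at the top, 138 to 220 mm above the table; this point at 195 mm. It stands 42 mm out from the gate's outer face, 185 mm along the gate from the hinge axis and 82 mm outward of it. Moves with the gate, axes as main_catch. Being round, it can turn in the fingers.
- wafer_box_mid (a point): Centre of a flat round wafer box, 106 mm across, 18 mm high, on the bench (the gate passes over it). Leave it.
- driver_mid (a point): A screwdriver 150 mm long lying on the bench (point on its axis). Leave it.
- tip_box_mid (a point): Centre of a small flat box of probe tips, 75 x 55 x 22 mm. Leave it.
- wash_bottle_mid (a point): Centre of a white bottle, 64 mm across, 150 mm high, at the far right of the bench. Leave it.
- weight_mid (a point): A steel knobbed weight, 44 mm across, 42 mm high. Leave it.
Mind the look-alikes: they are no part of the job. Leave any pink or red look-alike of the part that bears card_mid alone.

How it is judged:
On the way, in this order (a step that is already met when the one before it is completed fails the run):
1. the card stands fully down on edge in a slot of the rack, let go (z of card_mid in the frame of rack between 0.045 and 0.061 m and x of card_mid in the frame of rack between -0.1 and 0.1 m and y of card_mid in the frame of rack between -0.02 and 0.02 m and angle between the x axis of card_mid and the x axis of rack, either way round below 0.3 rad and angle between card_mid's own z axis and vertical below 0.3 rad and contact force between the fingers and card below 0.05 N and linear speed of card below 0.03 m/s), for 0.2 s.
2. the main catch is squeezed: both its tabs at least 5.5 mm in (value of joint each of main_in, main_out above 0.0055 m), for 0.1 s.
3. with the gate ajar on the safety catch and the main catch let go, the safety catch is squeezed: both tabs at least 5.5 mm in (value of joint gate above 0.03 rad and value of joint each of main_in, main_out below 0.003 m and value of joint each of safety_in, safety_out above 0.0055 m), for 0.1 s.
4. the gate has been swung past its detent (beyond 1.3 rad) (value of joint gate above 1.3 rad), for 0.1 s.
At the end, for the whole second after the job is handed in: The gate is over 1.5 rad open, still (under 0.1 rad/s) and held by the fingers (over 0.5 N); the card stands in a rack slot: centre 45 to 61 mm above the rack underside, within 100 mm (x) and 20 mm (y) of its centre, thickness within 0.3 rad of the rack x, upright within 0.3 rad (value of joint gate above 1.5 rad and velocity of joint gate between -0.1 and 0.1 rad/s and contact force between the fingers and gate above 0.5 N and z of card_mid in the frame of rack between 0.045 and 0.061 m and x of card_mid in the frame of rack between -0.1 and 0.1 m and y of card_mid in the frame of rack between -0.02 and 0.02 m and angle between the x axis of card_mid and the x axis of rack, either way round below 0.3 rad and angle between card_mid's own z axis and vertical below 0.3 rad); the arm keeps its last pose, push and grip.
It fails at once if the card is dropped or knocked over (tilted by more than 0.7 rad) (angle between card_mid's own z axis and vertical above 0.7 rad).
It fails at once if a stored card is moved by more than 20 mm (distance of any of stored_1_mid, stored_2_mid from where it was at the start of the episode above 0.02 m).
It fails at once if something else on the bench is moved by more than 30 mm (distance of any of wafer_box_mid, driver_mid, tip_box_mid, wash_bottle_mid, weight_mid from where it was at the start of the episode above 0.03 m).
It also fails if it takes over 72 s, if anything falls off the work surface, if the arm or the gripper's body presses on something with over 40 N, if the wrist force passes 120 N, or if a joint passes its speed limit or range.

ROBOT

A 6-joint arm with a two-finger parallel gripper is mounted at the origin on the work surface. World frame = base frame: x ahead of the robot, y to its left, z up, the work surface at z = 0. Lengths are in m, angles in rad, forces in N, time in s.
With the tool pointing down it reaches from about 0.35 to 0.95 m from the base axis. Payload 17.4 kg.
Tool frame: the origin (TCP) lies at the very end of the fingers, on their centre line; the grasp point (between the pads) lies 19 mm behind it; y points along the fingers, z is the direction in which the jaws open and shut, and the axes are right-handed (so a half turn about y gives the same grasp; the last joint's range is limited). The gripper opens to 93 mm and grips with 3 to 60 N. Pads are 15 mm wide; open, the fingers measure 128 mm over their backs; the gripper's body (75 mm by 188 mm) begins 65 mm behind the grasp point.
Start: joints at [1.266, 0.116, 1.442, -0, 1.584, -0.038], TCP at [0.178, 0.651, 0.219] pointing down, gripper open.
Joint ranges: [-2.83, 2.83], [-0.83, 2.19], [0.07, 2.5], [-1.14, 4.28], [0.01, 3], [-2.97, 2.97]. Speed limits (rad/s): [1.89, 1.89, 2.22, 3.14, 3.14, 3.14].

INTERFACE

Orientations are given as a unit quaternion [w, x, y, z].
In Python, from cell import monitor, cams, order gives the robot as it stands.
- The arm moves only by the tool carry_out, never from a script. Its argument "targets" is a list of rows, each a list of 3 entries, a list of its own where there are three numbers: the opening, from -1 (shut) to 1 (fully open), then the shift along the tool's x, y, z in m, then the turn, a rotation vector about the tool's x, y, z in degrees. In form: [[fingers, [x, y, z], [rx, ry, rz]], ...]. A call has 1 to 5 rows; each row shifts and turns the commanded pose from where the row before left it, along the tool's axes as they then stand; what a row does not reach is not made up. A row lasts 1/12 s, in which the tool goes at most 41.7 mm and 7.16 degrees, less where a joint would pass 70% of its speed; a pose out of reach is approached as far as the arm can. A call is refused whole if a number of a shift passes 0.0417 or a number of a turn 7.16, either way. A call with a gripper value outside its range is refused whole. The fingers move at their own pace and stop on an object; "squeeze" is the grip in N (left out, the last holds). Time passes only in rows, so rows that do not move let the fingers close. It gives the time, the measured TCP pose, the force and the opening at its end, in the units of the state.
- monitor.get_obs(): the state, without advancing time (a new reading comes with each control period).
- cams.read_camera(name): name is "scene" or "top" or "wrist"; returns the picture (480x640x3 uint8, blue, green, red); there is no depth.
- cams.camera_model(name): a dict with "fov_y" (degrees; the focal length in pixels is half the picture's height over the tangent of half this angle, whatever the lens; pixels are square), "cx", "cy" (the principal point, pixels), "distortion" ([k1, k2, p1, p2, k3] as OpenCV has them; the pictures are not rectified), "extrinsics" (4x4, takes a point from camera to world coordinates). Camera axes: x right, y up, looking along -z (the intrinsics and any distortion apply to the point x, -y, -z); pixel columns grow to the right and rows downward; lengths in m; the calibration is good to about 2 mm. A picture is of the moment at which its call begins: read the wrist's pose just before it. camera_model takes no time and is no camera call; for the wrist camera it gives the pose at the moment of the call.
- order.hand_in(): hands the job in, once; it reports no verdict.
The state is a dict: "time_s": time; "joints": joint angles; "joint_velocities": joint speeds; "joint_torque": joint torques, N m; "eef_pos": TCP position; "ee_rot": TCP orientation; "ft_force": force on the tool from outside, world axes, zero at the start; "ft_torque": the same for the moment, N m; "grip_width": finger opening in m.
Only numpy, scipy, OpenCV 4.12 (cv2) and the standard library are available. Lean on these libraries where they do the work, as an engineer would, in place of code of your own. Each camera call takes 0.05 s, during which the arm holds its last target.

## Working session

There is one attempt and no reset: what is moved stays moved. The work goes in short steps, Python scripts to look and compute and a tool call to move; the robot and the scene stay as the last step left them, time stands still between calls to the robot, and variables do not carry over. Pictures are saved under pics/ and viewed, and the job is handed in when it is done.

Besides the shell and the picture viewer there is one more tool, called after "Call:" as name([rows], argument=value, ...), one row to a line, values as JSON. carry_out: Moves the arm, as the interface text tells. Its arguments: {"type":"object","properties":{"targets":{"type":"array","items":{"type":"array"}},"squeeze":{"type":"number"}},"required":["targets"]}

```bash
ls; mkdir -p pics; python3 - <<'E'
from cell import monitor, cams, order
import cv2, numpy as np
for n in ["scene","top","wrist"]:
    cv2.imwrite(f"pics/{n}0.png",cams.read_camera(n)); m=cams.camera_model(n)
    print(n,m['fov_y'],m['cx'],m['cy'],m['distortion']);print(np.round(m['extrinsics'],3).tolist())
print(monitor.get_obs())
E
```

```text
pics
scene 47.34350751012647 321.8699235772004 239.07720273960143 [-0.10110667  0.          0.          0.          0.        ]
[[0.813, -0.42, 0.403, 1.008], [0.582, 0.576, -0.574, -0.647], [0.009, 0.702, 0.713, 0.901], [0.0, 0.0, 0.0, 1.0]]
top 46.54275297981691 328.73371452832913 234.47921396063057 [-0.09775777  0.          0.          0.          0.        ]
[[0.004, 0.98, -0.201, 0.356], [-1.0, 0.005, 0.004, -0.043], [0.005, 0.201, 0.98, 1.131], [0.0, 0.0, 0.0, 1.0]]
wrist 65.07844651229124 319.19882291391235 245.5103114041667 [-0.02562821  0.          0.          0.          0.        ]
[[0.263, -0.93, -0.258, 0.107], [0.965, 0.253, 0.072, 0.67], [-0.001, -0.268, 0.964, 0.385], [0.0, 0.0, 0.0, 1.0]]
{'time_s': 0.15, 'joints': array([ 1.26619113e+00,  1.16360605e-01,  1.44208298e+00, -3.57674674e-07,
        1.58397633e+00, -3.77980998e-02]), 'joint_velocities': array([-0.00108916, -0.00163499, -0.00097047,  0.00114177,  0.00016787,
        0.00084418]), 'joint_torque': array([ 1.45619197e-03, -7.21759200e+01, -6.22955775e+01,  7.81244016e-02,
        2.24055571e-02, -8.08438108e-05]), 'eef_pos': array([0.17793124, 0.6509815 , 0.21810291]), 'ee_rot': array([-0.7005358 ,  0.70111226, -0.09410071,  0.0940013 ]), 'ft_force': array([ 0.20016604, -0.11392199,  0.08519088]), 'ft_torque': array([-0.00791027, -0.05146403, -0.0328083 ]), 'grip_width': 0.0928660527259006}
```

View pics/scene0.png

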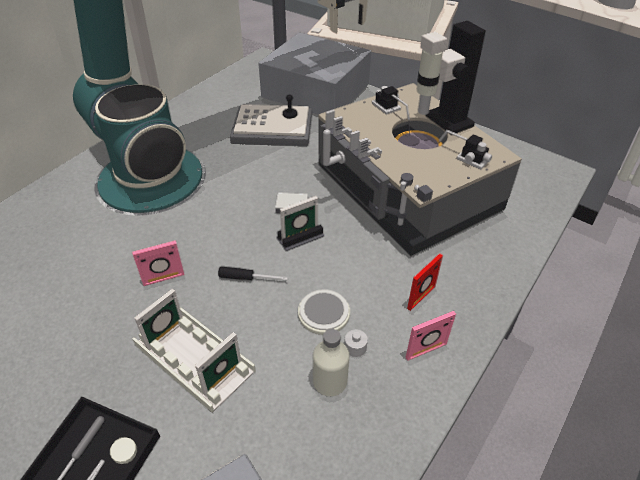

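View pics/top0.png

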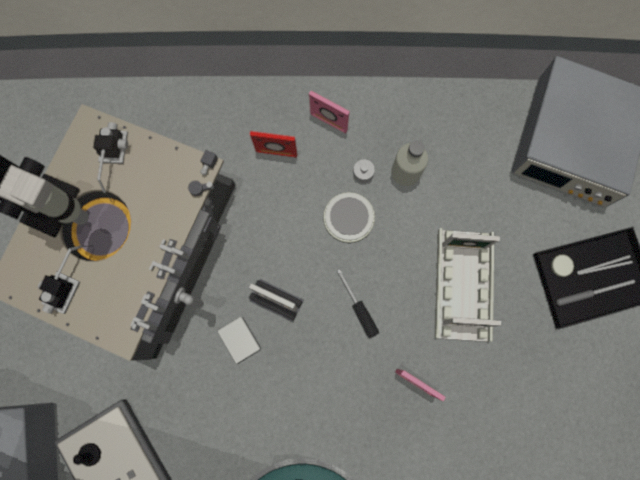

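View pics/wrist0.png

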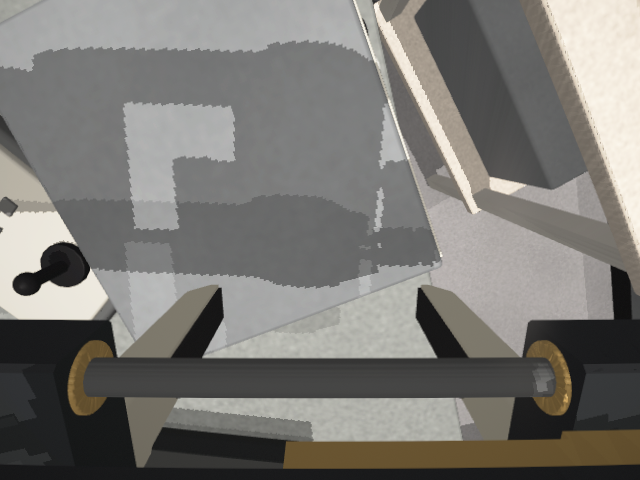

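```bash
cat > h.py <<'E'
from cell import monitor, cams, order
import cv2, numpy as np
from scipy.spatial.transform import Rotation as R
def cam(n):
    m=cams.camera_model(n); f=240/np.tan(np.radians(m['fov_y'])/2)
    K=np.array([[f,0,m['cx']],[0,f,m['cy']],[0,0,1]]); return K,np.array(m['distortion']),np.array(m['extrinsics'])
def rays(c,px):
    K,D,E=c; p=cv2.undistortPoints(np.array(px,float).reshape(-1,1,2),K,D).reshape(-1,2)
    d=np.c_[p[:,0],-p[:,1],-np.ones(len(p))]@E[:3,:3].T; return E[:3,3],d
def onz(c,px,z):
    o,d=rays(c,px); z=np.broadcast_to(z,len(d)); return o+d*((z-o[2])/d[:,2])[:,None]
def proj(c,P):
    K,D,E=c; P=np.array(P,float).reshape(-1,3); q=(P-E[:3,3])@E[:3,:3]; q=q*[1,-1,-1]
    return cv2.projectPoints(q,np.zeros(3),np.zeros(3),K,D)[0].reshape(-1,2)
def tri(ca,pa,cb,pb):
    out=[]
    for a,b in zip(pa,pb):
        A=np.zeros((3,3));v=np.zeros(3)
        for c,p in((ca,a),(cb,b)):
            o,d=rays(c,[p]);d=d[0]/np.linalg.norm(d);M=np.eye(3)-np.outer(d,d);A+=M;v+=M@o
        out.append(np.linalg.solve(A,v))
    return np.array(out)
def crop(src,out,x,y,w,h,s):
    im=cv2.imread(src)[y:y+h,x:x+w]; im=cv2.resize(im,None,fx=s,fy=s,interpolation=cv2.INTER_CUBIC)
    cv2.imwrite(out,im)
def pose(): 
    o=monitor.get_obs(); q=o['ee_rot']; return np.array(o['eef_pos']),R.from_quat([q[1],q[2],q[3],q[0]]),o
E
python3 - <<'E'
from h import *
crop('pics/top0.png','pics/t_rack.png',230,220,280,160,2.8)
crop('pics/top0.png','pics/t_gate.png',120,140,130,110*2,2.7)
crop('pics/scene0.png','pics/s_rack.png',120,270,150,150,4)
crop('pics/scene0.png','pics/s_gate.png',270,90,170,160,3.7)
E
```

```text
(no output)
```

View pics/t_rack.png

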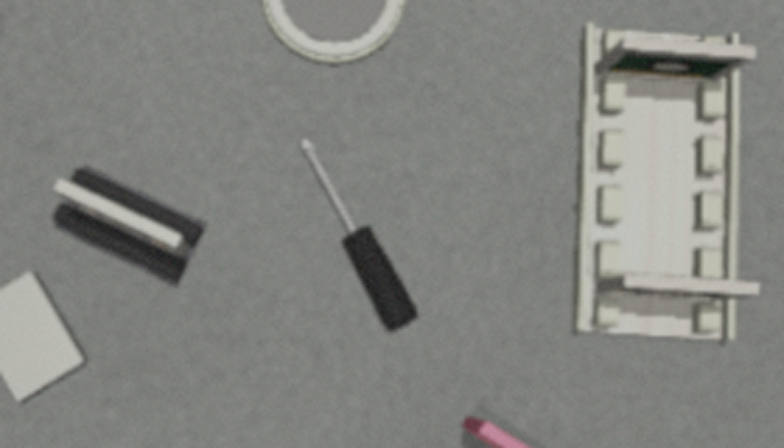

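View pics/t_gate.png

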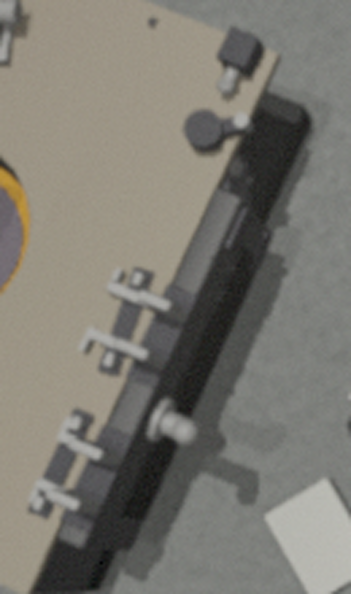

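View pics/s_gate.png

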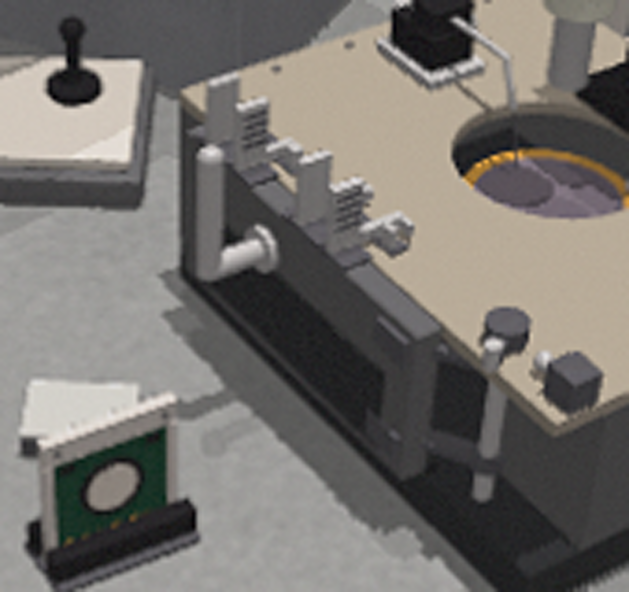

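View pics/s_rack.png

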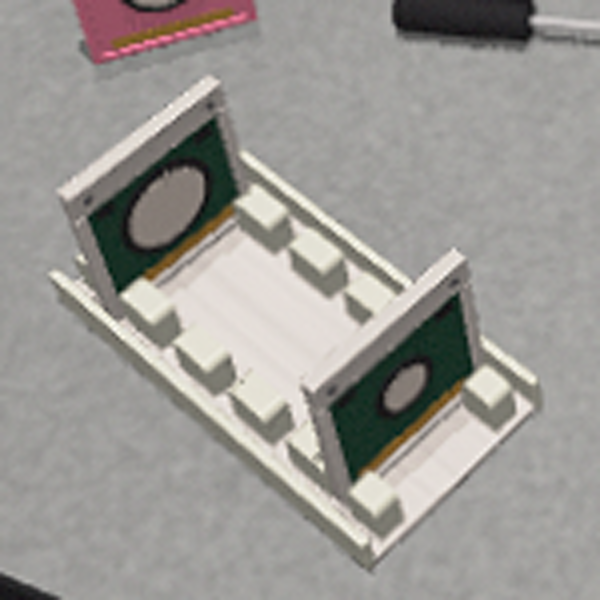

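```bash
python3 - <<'E'
from h import *
a=cv2.imread('pics/top0.png')
A=cv2.resize(a[222:345,430:505],None,fx=4.8,fy=4.8,interpolation=cv2.INTER_NEAREST)
B=cv2.resize(a[275:325,240:310],None,fx=6,fy=6,interpolation=cv2.INTER_NEAREST)
C=np.zeros((600,790,3),np.uint8);C[:A.shape[0],:A.shape[1]]=A;C[:B.shape[0],365:365+B.shape[1]]=B
cv2.imwrite('pics/z1.png',C)
E
```

```text
(no output)
```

View pics/z1.png

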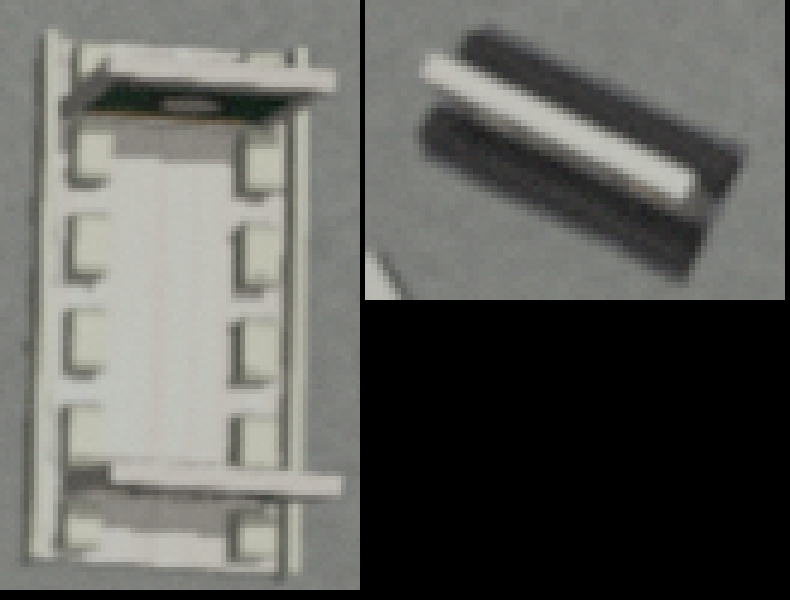

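```bash
python3 - <<'E'
from h import *
c=cam('top'); s=cam('scene')
a=cv2.imread('pics/top0.png')
roi=a[275:325,240:310]; m=(roi.min(2)>165).astype(np.uint8)
n,l,st,ce=cv2.connectedComponentsWithStats(m); print(st)
i=1+np.argmax([ (st[k,4] if st[k,0]>2 else 0) for k in range(1,n)])
r=cv2.minAreaRect(np.argwhere(l==i)[:,::-1].astype(np.float32)); print(r)
box=cv2.boxPoints(r)+[240,275]; W=onz(c,box,.106); print(W.round(4)); cc=W.mean(0); print('card',cc)
e=[np.linalg.norm(W[1]-W[0]),np.linalg.norm(W[2]-W[1])];print(e)
d=W[1]-W[0] if e[0]>e[1] else W[2]-W[1]; print('card y dir deg',np.degrees(np.arctan2(d[1],d[0]))%180)
P=np.array([[107,67],[336,81],[110,472],[342,487]])/4.8+[430-.5,222-.5]
W=onz(c,P,.106);print(W.round(4));
u=(W[0]+W[1])/2;v=(W[2]+W[3])/2;print('stored',u,v,np.linalg.norm(u-v),'rack',(u+v)/2,'x ang',np.degrees(np.arctan2(*(u-v)[[1,0]])))
for i,j in((0,1),(2,3)):
  d=W[j]-W[i];print(np.linalg.norm(d),np.degrees(np.arctan2(d[1],d[0])))
# rack base corners
Pb=np.array([[50,30],[32,558],[296,572],[303,48]])/4.8+[429.5,221.5]
print(onz(c,Pb,[.02]*4).round(4))
# foot
F=np.array([[485-365,30],[745-365,150],[685-365,282],[420-365,140]])/6+[239.5,274.5];W=onz(c,F,.026);print(W.round(4),W.mean(0))
E
```

```text
[[   0    0   70   50 3308]
 [  10    9   44   24  171]
 [   0   43    5    7   21]]
((31.500001907348633, 20.5), (46.99734878540039, 3.5660500526428223), 25.201122283935547)
[[0.4661 0.0981 0.106 ]
 [0.4721 0.0955 0.106 ]
 [0.4358 0.0164 0.106 ]
 [0.4299 0.0191 0.106 ]]
card [0.45095707 0.05728373 0.106     ]
[np.float64(0.006544899845065951), np.float64(0.08705132677157112)]
card y dir deg 65.36125568925229
[[ 0.5653 -0.2796  0.106 ]
 [ 0.5601 -0.3709  0.106 ]
 [ 0.4074 -0.2749  0.106 ]
 [ 0.4014 -0.3648  0.106 ]]
stored [ 0.56267352 -0.32524091  0.106     ] [ 0.40437499 -0.31989476  0.106     ] 0.15838878091387376 rack [ 0.48352425 -0.32256784  0.106     ] x ang -1.9342933764701973
0.09140229001574134 -93.23642428423155
0.0901045794317571 -93.84451351268633
[[ 0.5988 -0.2755  0.02  ]
 [ 0.3766 -0.2608  0.02  ]
 [ 0.3704 -0.3708  0.02  ]
 [ 0.5916 -0.3848  0.02  ]]
[[0.4901 0.0896 0.026 ]
 [0.4508 0.0028 0.026 ]
 [0.4075 0.0219 0.026 ]
 [0.4534 0.1102 0.026 ]] [0.45044384 0.05611576 0.026     ]
```

```bash
python3 - <<'E'
from h import *
a=cv2.imread('pics/top0.png')
A=cv2.resize(a[230:340,125:205],None,fx=5.4,fy=5.4,interpolation=cv2.INTER_CUBIC)
cv2.imwrite('pics/z2.png',A)
a=cv2.imread('pics/scene0.png')
A=cv2.resize(a[105:175,312:387],None,fx=8,fy=8,interpolation=cv2.INTER_CUBIC)
cv2.imwrite('pics/z3.png',A)
p,r,o=pose();print(r.as_matrix().round(3))
E
```

```text
[[ 0.965 -0.     0.264]
 [-0.264 -0.001  0.965]
 [-0.    -1.    -0.001]]
```

View pics/z2.png

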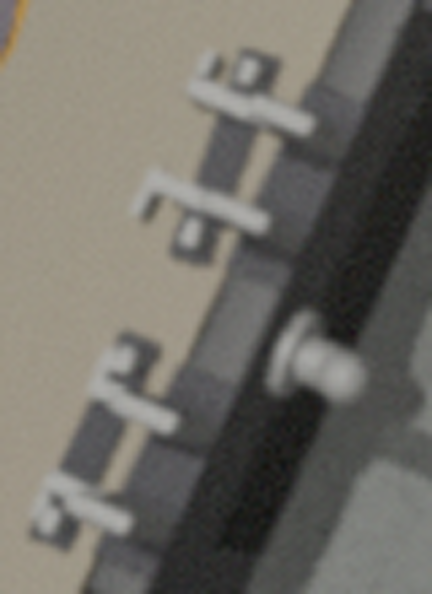

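View pics/z3.png

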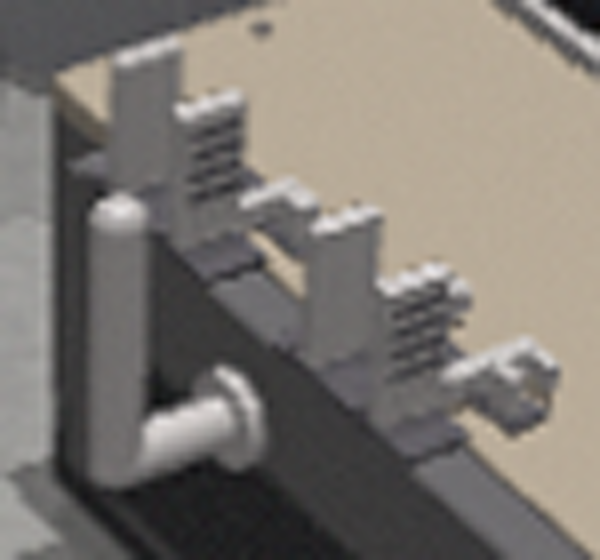

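```bash
python3 - <<'E'
from h import *
c=cam('top'); s=cam('scene')
T=np.array([[312,124],[267,221],[175,421],[130,521]])/5.4+[125-.5,230-.5]
S=np.array([[384,289],[315,230],[180,110],[117,60]])/8+[312-.5,105-.5]
a=onz(c,T,.215);b=onz(s,S,.215);print(a.round(4));print(b.round(4));t=tri(c,T,s,S);print(t.round(4))
# scene far edge ends (inner)
S2=np.array([[450,268],[380,210],[242,95],[182,40]])/8+[311.5,104.5];b2=onz(s,S2,.215);print('w',np.linalg.norm(b2-b,axis=1))
L=np.array([[-41,118.5],[-41,151.5],[-41,218.5],[-41,251.5]])/1000  # x inward,y along
def fit(L,W):
    Lc,Wc=L.mean(0),W.mean(0);H=(L-Lc).T@(W-Wc);th=np.arctan2(H[0,1]-H[1,0],H[0,0]+H[1,1])
    Rm=np.array([[np.cos(th),-np.sin(th)],[np.sin(th),np.cos(th)]]);return th,Rm,Wc-Rm@Lc
for W in (a,b,t):
    th,Rm,o=fit(L,W[:,:2]);print(np.degrees(th),'hinge',o.round(4),'res',(L@Rm.T+o-W[:,:2]).round(4).tolist())
    for n,p in(('main',(-.03,.235)),('saf',(-.03,.135)),('handle',(-.082,.185))):
        q=Rm@np.array(p)+o;print(n,q.round(4),proj(c,[*q,.22]).round(1),proj(s,[*q,.22]).round(1))
print(np.array([120,205])/8+[311.5,104.5], np.array([345,375])/5.4+[124.5,229.5])
E
```

```text
[[0.5115 0.198  0.215 ]
 [0.4811 0.2104 0.215 ]
 [0.4193 0.2355 0.215 ]
 [0.3888 0.2476 0.215 ]]
[[0.5126 0.1945 0.215 ]
 [0.4824 0.2066 0.215 ]
 [0.419  0.2334 0.215 ]
 [0.3897 0.2441 0.215 ]]
[[0.5113 0.198  0.2127]
 [0.4809 0.2105 0.2125]
 [0.4188 0.2351 0.2143]
 [0.3883 0.2476 0.2129]]
w [0.02095043 0.02077915 0.01947275 0.02178055]
67.94262284887932 hinge [0.637  0.1914] res [[0.0003, -0.0001], [0.0001, -0.0001], [-0.0002, -0.0], [-0.0003, 0.0002]]
main [0.408  0.2518] [[145.8 314. ]] [[334.7 111.2]]
saf [0.5006 0.2143] [[171.5 258.3]] [[359.9 132.6]]
handle [0.4348 0.1849] [[186.9 298.1]] [[327.4 128.5]]
67.81749010058715 hinge [0.6377 0.1878] res [[-0.0001, 0.0001], [-0.0005, 0.0004], [0.0009, -0.0011], [-0.0003, 0.0007]]
main [0.4088 0.2487] [[147.7 313.6]] [[334.2 111.9]]
saf [0.5014 0.211 ] [[173.5 257.9]] [[359.4 133.4]]
handle [0.4355 0.1817] [[188.9 297.7]] [[326.8 129.3]]
68.11149867978324 hinge [0.6368 0.1919] res [[0.0002, 0.0], [0.0, -0.0002], [-0.0001, 0.0002], [-0.0002, -0.0]]
main [0.4075 0.2517] [[145.9 314.3]] [[334.4 111.2]]
saf [0.5003 0.2144] [[171.4 258.5]] [[359.8 132.5]]
handle [0.4345 0.1848] [[187.  298.3]] [[327.2 128.5]]
[326.5   130.125] [188.38888889 298.94444444]
```

```bash
cat >> h.py <<'E'
def Rh(h):
    h=np.radians(h);return np.array([[np.sin(h),0,np.cos(h)],[-np.cos(h),0,np.sin(h)],[0,-1,0.]])
def plan(wps,start=None,vmax=.040):
    # wps: list of (x,y,z,heading)
    if start is None:
        p,r,o=pose();z=r.as_matrix()[:,2];start=(*p,np.degrees(np.arctan2(z[1],z[0])));print('start',np.round(start,4))
    cur=np.array(start,float)
    for w in wps:
        w=np.array(w,float);d=w-cur;n=int(max(np.ceil(np.linalg.norm(d[:3])/vmax),np.ceil(abs(d[3])/7.1),1))
        print('->',w,'n',n)
        for i in range(n):
            print([[round(float(v),4) for v in Rh(cur[3]).T@(d[:3]/n)],round(-d[3]/n,2)]);cur=cur+d/n
E
python3 - <<'E'
from h import *
plan([(.29,.30,.30,10),(.451,.057,.26,-24.6)])
E
```

```text
start [ 0.1779  0.651   0.2181 74.7131]
-> [ 0.29  0.3   0.3  10.  ] n 10
[[0.0201, -0.0082, -0.0309], np.float64(6.47)]
[[0.0234, -0.0082, -0.0284], np.float64(6.47)]
[[0.0265, -0.0082, -0.0256], np.float64(6.47)]
[[0.0292, -0.0082, -0.0225], np.float64(6.47)]
[[0.0315, -0.0082, -0.019], np.float64(6.47)]
[[0.0335, -0.0082, -0.0154], np.float64(6.47)]
[[0.035, -0.0082, -0.0115], np.float64(6.47)]
[[0.0361, -0.0082, -0.0075], np.float64(6.47)]
[[0.0367, -0.0082, -0.0034], np.float64(6.47)]
[[0.0368, -0.0082, 0.0008], np.float64(6.47)]
-> [  0.451   0.057   0.26  -24.6  ] n 8
[[0.0334, 0.005, 0.0145], np.float64(4.33)]
[[0.0322, 0.005, 0.017], np.float64(4.33)]
[[0.0308, 0.005, 0.0194], np.float64(4.33)]
[[0.0293, 0.005, 0.0217], np.float64(4.33)]
[[0.0276, 0.005, 0.0238], np.float64(4.33)]
[[0.0257, 0.005, 0.0258], np.float64(4.33)]
[[0.0237, 0.005, 0.0277], np.float64(4.33)]
[[0.0215, 0.005, 0.0294], np.float64(4.33)]
```

Call:
carry_out([
  [1, [0.02, -0.01, -0.031], [0, 6.5, 0]],
  [1, [0.023, -0.01, -0.028], [0, 6.5, 0]],
  [1, [0.026, -0.01, -0.026], [0, 6.5, 0]],
  [1, [0.029, -0.01, -0.022], [0, 6.5, 0]],
  [1, [0.031, -0.01, -0.019], [0, 6.5, 0]],
], squeeze=20)

```text
time_s: 0.57
eef_pos: [0.2327, 0.4751, 0.2687]
ee_rot: [-0.646, 0.646, -0.288, 0.288]
ft_force: [1.2, -0.5, 0.8]
grip_width: 0.0929
```

Call:
carry_out([
  [1, [0.033, -0.008, -0.015], [0, 6.5, 0]],
  [1, [0.035, -0.008, -0.012], [0, 6.5, 0]],
  [1, [0.036, -0.008, -0.008], [0, 6.5, 0]],
  [1, [0.037, -0.008, -0.003], [0, 6.5, 0]],
  [1, [0.037, -0.008, 0.001], [0, 6.5, 0]],
])

```text
time_s: 0.98
eef_pos: [0.2876, 0.2993, 0.3089]
ee_rot: [0.539, -0.539, 0.457, -0.457]
ft_force: [0.9, -0.0, 0.1]
grip_width: 0.0929
```

```bash
python3 - <<'E'
from h import *
plan([(.451,.057,.26,-24.6)])
E
```

```text
start [0.2876 0.2993 0.3089 9.4261]
-> [  0.451   0.057   0.26  -24.6  ] n 8
[[0.0332, 0.0061, 0.0152], np.float64(4.25)]
[[0.032, 0.0061, 0.0176], np.float64(4.25)]
[[0.0306, 0.0061, 0.0199], np.float64(4.25)]
[[0.0291, 0.0061, 0.0221], np.float64(4.25)]
[[0.0273, 0.0061, 0.0242], np.float64(4.25)]
[[0.0255, 0.0061, 0.0262], np.float64(4.25)]
[[0.0234, 0.0061, 0.028], np.float64(4.25)]
[[0.0213, 0.0061, 0.0297], np.float64(4.25)]
```

Call:
carry_out([
  [1, [0.033, 0.006, 0.015], [0, 4.25, 0]],
  [1, [0.032, 0.006, 0.018], [0, 4.25, 0]],
  [1, [0.031, 0.006, 0.02], [0, 4.25, 0]],
  [1, [0.029, 0.006, 0.022], [0, 4.25, 0]],
  [1, [0.027, 0.006, 0.024], [0, 4.25, 0]],
])

```text
time_s: 1.4
eef_pos: [0.3911, 0.1486, 0.2785]
ee_rot: [-0.446, 0.446, -0.548, 0.549]
ft_force: [1.3, 1.4, 0.3]
grip_width: 0.0928
```

Call:
carry_out([
  [1, [0.026, 0.006, 0.026], [0, 4.25, 0]],
  [1, [0.023, 0.006, 0.028], [0, 4.25, 0]],
  [1, [0.021, 0.006, 0.03], [0, 4.25, 0]],
  [1, [0, 0, 0], [0, 0, 0]],
])

```text
time_s: 1.73
eef_pos: [0.4543, 0.0557, 0.2587]
ee_rot: [0.38, -0.382, 0.596, -0.596]
ft_force: [-0.1, 1.0, -0.7]
grip_width: 0.0929
```

```bash
python3 - <<'E'
from h import *
p,r,o=pose();c=cam('wrist');cv2.imwrite('pics/w1.png',cams.read_camera('wrist'))
print(p); np.save('w1E.npy',c[2])
print(proj(c,[[.451,.057,.106],[.451+.045*np.cos(np.radians(65.4)),.057+.045*np.sin(np.radians(65.4)),.106],[*p]]))
E
```

```text
[0.45426316 0.05571076 0.25872758]
[[314.71443914 228.75426719]
 [314.37231197 176.51160777]
 [317.56189178 301.07564476]]
```

View pics/w1.png

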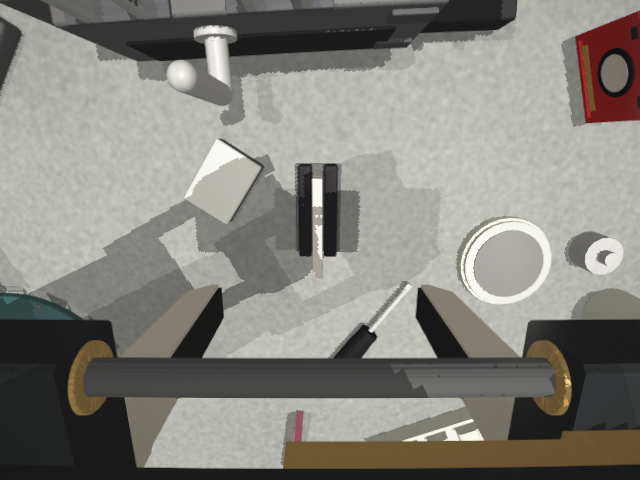

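```bash
python3 - <<'E'
from h import *
a=cv2.imread('pics/w1.png');crop('pics/w1.png','pics/w1c.png',280,150,80,140,4.2)
c=cam('wrist')
for y in range(160,285,8):
    g=a[y,300:345].min(1).astype(int); print(y,g.tolist()[5:35])
E
```

```text
160 [183, 184, 187, 188, 187, 186, 184, 183, 183, 182, 180, 178, 176, 177, 180, 182, 185, 186, 186, 185, 183, 182, 181, 180, 180, 180, 179, 180, 180, 181]
168 [67, 68, 69, 70, 66, 48, 56, 102, 119, 127, 135, 131, 127, 128, 133, 135, 134, 122, 78, 46, 46, 63, 65, 67, 67, 68, 68, 67, 63, 65]
176 [35, 36, 36, 37, 35, 30, 40, 86, 125, 136, 135, 133, 135, 134, 133, 131, 121, 84, 66, 41, 41, 56, 57, 59, 59, 60, 60, 62, 62, 63]
184 [36, 35, 36, 36, 35, 32, 74, 181, 243, 242, 243, 243, 244, 245, 245, 246, 234, 138, 65, 42, 42, 55, 57, 57, 59, 58, 60, 60, 62, 62]
192 [28, 29, 29, 29, 29, 26, 58, 169, 241, 242, 242, 243, 244, 245, 245, 245, 233, 137, 65, 40, 37, 55, 49, 30, 41, 58, 51, 30, 31, 32]
200 [29, 29, 29, 28, 30, 26, 58, 166, 240, 241, 241, 242, 243, 244, 244, 245, 233, 137, 63, 30, 25, 30, 30, 29, 29, 28, 29, 29, 30, 29]
208 [30, 29, 29, 30, 29, 26, 49, 110, 155, 156, 155, 155, 156, 156, 157, 156, 146, 106, 63, 29, 26, 29, 29, 29, 29, 30, 29, 28, 30, 31]
216 [29, 30, 29, 28, 29, 26, 53, 112, 153, 155, 193, 241, 229, 156, 156, 198, 231, 137, 62, 29, 25, 29, 29, 29, 28, 29, 29, 29, 30,
[... 460 characters left out ...]
55, 153, 154, 192, 239, 239, 226, 132, 60, 22, 26, 28, 28, 28, 28, 28, 29, 27, 28, 27]
256 [92, 73, 73, 73, 75, 93, 122, 126, 151, 154, 154, 154, 153, 154, 190, 238, 226, 154, 123, 129, 130, 102, 102, 101, 102, 102, 102, 103, 103, 103]
264 [124, 125, 127, 128, 131, 131, 128, 127, 150, 153, 153, 153, 154, 153, 154, 154, 143, 139, 184, 184, 185, 185, 184, 183, 181, 181, 181, 182, 184, 184]
272 [126, 125, 123, 124, 125, 147, 187, 178, 159, 182, 173, 152, 153, 154, 153, 153, 151, 155, 180, 180, 180, 180, 181, 182, 184, 184, 185, 185, 186, 185]
280 [180, 178, 177, 180, 182, 184, 182, 178, 174, 173, 174, 178, 181, 182, 182, 183, 184, 185, 185, 184, 186, 189, 191, 190, 186, 184, 183, 182, 184, 184]
```

View pics/w1c.png

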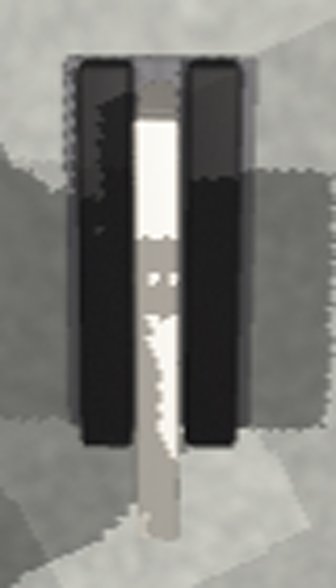

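```bash
python3 - <<'E'
from h import *
c=cam('wrist')
W=onz(c,[[317.2,228.5],[317.2,179.],[317.4,278]],.106);print(W); d=W[1]-W[2];print(np.linalg.norm(d),np.degrees(np.arctan2(d[1],d[0])),(W[1]+W[2])/2)
F=onz(c,[[297,164],[339,164],[337,255],[299,256]],.026);print(F.mean(0),np.linalg.norm(F[0]-F[1]))
k=(W[1]+W[2])/2
plan([(k[0],k[1],.12,-24.6)])
E
```

```text
[[0.45195886 0.05821928 0.106     ]
 [0.46979541 0.09711401 0.106     ]
 [0.43294932 0.01633592 0.106     ]]
0.0887847640374742 65.48039312752566 [0.45137236 0.05672496 0.106     ]
[0.45233287 0.05853097 0.026     ] 0.043784387424477864
start [  0.4532   0.0576   0.2594 -24.5782]
-> [  0.45137236   0.05672496   0.12       -24.6       ] n 4
[[0.0004, 0.0348, -0.0003], np.float64(0.01)]
[[0.0004, 0.0348, -0.0003], np.float64(0.01)]
[[0.0004, 0.0348, -0.0003], np.float64(0.01)]
[[0.0004, 0.0348, -0.0003], np.float64(0.01)]
```

```bash
python3 - <<'E'
from h import *
p,r,o=pose();c=cam('wrist');im=cams.read_camera('wrist');cv2.imwrite('pics/w2.png',im);print(p)
m=np.zeros(im.shape[:2],np.uint8)
for y in range(170,290,8):
    g=im[y,300:345].min(1).astype(int); print(y,g.tolist()[3:35])
np.save('w2E.npy',c[2])
p,r,o=pose();print(p)
E
```

```text
[0.4532229  0.05762809 0.25936067]
170 [61, 63, 64, 65, 67, 68, 69, 69, 68, 47, 70, 118, 119, 125, 130, 126, 125, 127, 128, 131, 134, 122, 77, 48, 47, 63, 64, 60, 61, 61, 62, 62]
178 [60, 63, 57, 36, 35, 35, 35, 37, 34, 28, 43, 96, 130, 118, 119, 117, 117, 117, 116, 117, 115, 101, 63, 33, 44, 57, 58, 58, 58, 60, 61, 62]
186 [60, 62, 55, 36, 36, 36, 35, 36, 35, 28, 46, 152, 236, 242, 242, 243, 244, 245, 245, 246, 242, 193, 62, 34, 44, 58, 57, 57, 58, 59, 60, 60]
194 [52, 54, 49, 30, 29, 29, 29, 29, 29, 25, 46, 151, 235, 241, 242, 243, 243, 244, 245, 246, 241, 187, 63, 30, 26, 29, 30, 29, 29, 29, 29, 30]
202 [30, 29, 29, 29, 30, 29, 29, 30, 28, 25, 46, 150, 233, 241, 242, 242, 243, 243, 244, 244, 239, 187, 63, 21, 27, 30, 29, 29, 29, 29, 29, 29]
210 [28, 29, 29, 29, 30, 29, 30, 30, 28, 25, 46, 106, 152, 156, 155, 155, 156, 156, 156, 156, 153, 124, 62, 22, 27, 29, 30, 29, 29, 29, 29, 30]
218 [28, 28, 28, 28, 29, 29, 28, 30, 28, 25, 46, 106, 153, 157, 156, 155, 157, 158, 157, 155, 147, 106, 51, 24, 27, 30, 29, 29, 28, 29, 30, 30]
226 [28, 27, 27, 28, 29, 29, 29, 29, 30, 31, 49, 146, 230,
[... 512 characters left out ...]
, 28]
258 [123, 125, 124, 125, 125, 126, 127, 127, 127, 127, 123, 126, 150, 154, 153, 154, 189, 237, 237, 237, 225, 174, 181, 181, 181, 181, 180, 182, 184, 185, 187, 187]
266 [124, 122, 120, 121, 123, 125, 128, 131, 132, 132, 131, 136, 150, 153, 154, 152, 154, 153, 153, 153, 145, 144, 183, 183, 185, 185, 184, 183, 184, 183, 184, 184]
274 [126, 127, 126, 126, 124, 144, 180, 182, 184, 186, 181, 159, 149, 153, 152, 153, 153, 153, 153, 152, 151, 161, 181, 181, 181, 181, 182, 184, 183, 183, 183, 184]
282 [177, 180, 181, 181, 178, 177, 180, 182, 185, 186, 182, 177, 172, 173, 176, 180, 181, 181, 182, 183, 181, 181, 182, 184, 186, 189, 189, 187, 185, 183, 182, 182]
[0.45267234 0.05897512 0.26002474]
```

Call:
carry_out([
  [1, [0, 0, 0], [0, 0, 0]],
  [1, [0, 0, 0], [0, 0, 0]],
])

```text
time_s: 2.0
eef_pos: [0.4522, 0.0608, 0.261]
ee_rot: [-0.384, 0.384, -0.594, 0.594]
ft_force: [-0.7, 0.8, 0.5]
grip_width: 0.0932
```

```bash
python3 - <<'E'
from h import *
p,r,o=pose();c=cam('wrist');im=cams.read_camera('wrist');cv2.imwrite('pics/w3.png',im);print(p,r.as_matrix().round(4).tolist())
p2,_,_=pose();print(p2)
m=(im.min(2)>140)
for y in (190,200,230,246):
    g=im[y,300:345].min(1).astype(float); lo,hi=40,np.median(np.sort(g)[-5:])
    h=g>np.where(np.arange(45)<16,.5*np.median(g[14:17]),.5*np.median(g[17:20])); i=np.where(h)[0];print(y,300+i.min(),300+i.max())
col=im[165:290,316].min(1);print(col[:25],col[-25:])
E
```

```text
[0.45219144 0.06079214 0.26098012] [[-0.4097, 0.0005, 0.9122], [-0.9122, 0.0002, -0.4097], [-0.0004, -1.0, 0.0004]]
[0.45218395 0.06088307 0.26102552]
190 300 344
200 300 326
230 300 326
246 300 325
[183 181 124 125 122 122 119 118 117 111 117 108  77  81  79  79  84  82
  87 103 102  89 103 103 104] [157 158 135 119 120 124 124 143 145 146 147 147 146 155 160 159 151 169
 171 172 173 174 174 175 179]
```

```bash
python3 - <<'E'
from h import *
im=cv2.imread('pics/w3.png');c=cam('wrist')
for y in (190,202,230,246,262): print(y,im[y,308:330].min(1))
crop('pics/w3.png','pics/w3c.png',280,150,80,140,4.2)
E
```

```text
190 [ 36  36  36  34  29  28  27  46 104 194 243 242 243 243 244 245 245 245
 224  86  31  48]
202 [ 29  30  29  29  29  28  32  54 124 218 243 241 242 242 243 243 244 243
 214  44  24  28]
230 [ 28  31  34  33  29  26  37  60 136 224 239 239 239 240 240 241 241 237
 187  21  26  29]
246 [ 28  28  28  27  29  25  42  69 102 185 237 237 238 238 239 239 239 224
 115  24  27  28]
262 [123 125 127 127 127 127 125 136 155 151 153 153 153 153 153 153 153 151
 159 180 182 184]
```

View pics/w3c.png

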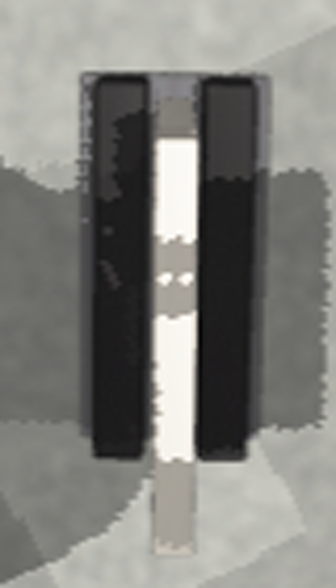

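```bash
python3 - <<'E'
from h import *
c=cam('wrist')
W=onz(c,[[321.3,231.5],[321.6,182.9],[320.7,280.3]],.106);d=W[1]-W[2];print(np.linalg.norm(d),np.degrees(np.arctan2(d[1],d[0])),(W[1]+W[2])/2)
F=onz(c,[[299,167.5],[344.5,167.5],[341,259],[301,259]],.026);print(F.mean(0),np.linalg.norm(F[0]-F[1]))
k=(W[1]+W[2])/2
p,r,o=pose();print(proj(c,[p]))
plan([(k[0],k[1],.12,-24.6)])
E
```

```text
0.08815828537189546 65.41817494957161 [0.45255635 0.05581506 0.106     ]
[0.45358613 0.05664002 0.026     ] 0.04775229002237555
[[317.55812802 301.04051337]]
start [  0.4522   0.0609   0.261  -24.1689]
-> [  0.45255635   0.05581506   0.12       -24.6       ] n 4
[[0.0011, 0.0353, 0.0006], np.float64(0.11)]
[[0.0011, 0.0353, 0.0006], np.float64(0.11)]
[[0.0011, 0.0353, 0.0006], np.float64(0.11)]
[[0.0011, 0.0353, 0.0006], np.float64(0.11)]
```

Call:
carry_out([
  [1, [0.002, 0.03, 0.001], [0, 0.4, 0]],
  [1, [0.002, 0.04, 0.001], [0, 0, 0]],
  [0.2, [0, 0.04, 0], [0, 0, 0]],
  [0, [0, 0.03, 0], [0, 0, 0]],
  [0, [0, 0, 0], [0, 0, 0]],
])

```text
time_s: 2.47
eef_pos: [0.4499, 0.0562, 0.1151]
ee_rot: [0.38, -0.384, 0.596, -0.594]
ft_force: [-0.6, -0.2, -1.3]
grip_width: 0.0775
```

Call:
carry_out([
  [0, [0, 0.02, 0], [0, 0, 0]],
  [0, [0, 0.021, 0], [0, 0, 0]],
  [0, [0, 0, 0], [0, 0, 0]],
  [0, [0, 0, 0], [0, 0, 0]],
])

```text
time_s: 2.8
eef_pos: [0.4529, 0.056, 0.0812]
ee_rot: [-0.382, 0.382, -0.595, 0.595]
ft_force: [1.3, 0.2, 0.0]
grip_width: 0.0508
```

```bash
python3 - <<'E'
from h import *
p,r,o=pose();c=cam('wrist');im=cams.read_camera('wrist');cv2.imwrite('pics/w4.png',im);print(p,o['grip_width'],o['ft_force'])
plan([(.4522,.0562,.08,-24.6)])
E
```

```text
[0.45286482 0.05598358 0.08117759] 0.050818265386431256 [1.252608   0.20993943 0.00432591]
start [  0.4533   0.0559   0.0819 -24.6368]
-> [  0.4522   0.0562   0.08   -24.6   ] n 1
[[0.0002, 0.0019, -0.0011], np.float64(-0.04)]
```

View pics/w4.png

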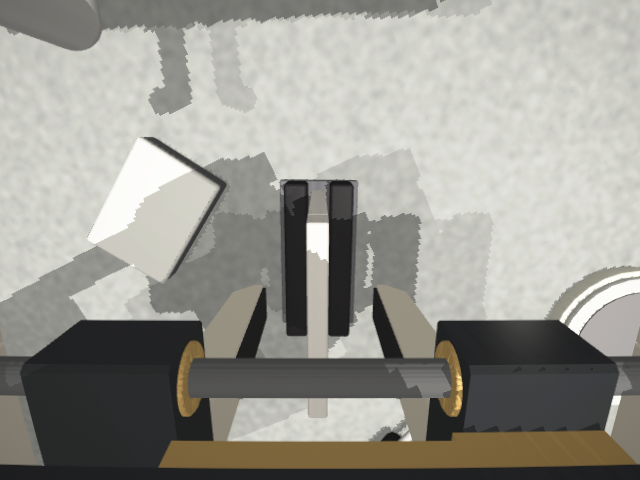

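Call:
carry_out([
  [-1, [0, 0.001, 0], [0, 0, 0]],
  [-1, [0, 0, 0], [0, 0, 0]],
  [-1, [0, 0, 0], [0, 0, 0]],
  [-1, [0, 0, 0], [0, 0, 0]],
  [-1, [0, 0, 0], [0, 0, 0]],
], squeeze=30)

```text
time_s: 3.27
eef_pos: [0.4528, 0.0555, 0.079]
ee_rot: [-0.382, 0.381, -0.595, 0.595]
ft_force: [-0.1, -0.0, -0.0]
grip_width: 0.0177
```

Call:
carry_out([
  [-1, [0, 0, 0], [0, 0, 0]],
  [-1, [0, 0, 0], [0, 0, 0]],
  [-1, [0, -0.01, 0], [0, 0, 0]],
])

```text
time_s: 3.52
eef_pos: [0.4518, 0.0554, 0.0872]
ee_rot: [0.381, -0.382, 0.596, -0.595]
ft_force: [-0.3, 0.5, -2.5]
grip_width: 0.0089
```

```bash
python3 - <<'E'
from h import *
plan([(.456,.03,.20,-24.6),(.484,-.225,.20,-3.7)])
E
```

```text
start [  0.4518   0.0554   0.0872 -24.6885]
-> [  0.456   0.03    0.2   -24.6  ] n 3
[[0.0071, -0.0376, 0.0048], np.float64(-0.03)]
[[0.0071, -0.0376, 0.0048], np.float64(-0.03)]
[[0.0071, -0.0376, 0.0048], np.float64(-0.03)]
-> [ 0.484 -0.225  0.2   -3.7  ] n 7
[[0.0315, -0.0, 0.0188], np.float64(-2.99)]
[[0.0324, -0.0, 0.0171], np.float64(-2.99)]
[[0.0332, -0.0, 0.0154], np.float64(-2.99)]
[[0.034, -0.0, 0.0137], np.float64(-2.99)]
[[0.0347, -0.0, 0.0119], np.float64(-2.99)]
[[0.0352, -0.0, 0.0101], np.float64(-2.99)]
[[0.0357, -0.0, 0.0082], np.float64(-2.99)]
```

Call:
carry_out([
  [-1, [0, -0.015, 0], [0, 0, 0]],
  [-1, [0, -0.025, 0], [0, 0, 0]],
  [-1, [0.003, -0.03, 0.003], [0, 0, 0]],
  [-1, [0.01, -0.03, 0.006], [0, 0, 0]],
  [-1, [0.015, -0.015, 0.01], [0, 0, 0]],
])

```text
time_s: 3.93
eef_pos: [0.4587, 0.0225, 0.208]
ee_rot: [-0.383, 0.381, -0.594, 0.596]
ft_force: [1.6, -1.3, -1.5]
grip_width: 0.0089
```

Call:
carry_out([
  [-1, [0.025, 0, 0.012], [0, -2, 0]],
  [-1, [0.031, 0, 0.017], [0, -4, 0]],
  [-1, [0.032, 0, 0.014], [0, -4, 0]],
  [-1, [0.033, 0, 0.012], [0, -4, 0]],
  [-1, [0.034, 0, 0.01], [0, -4, 0]],
])

```text
time_s: 4.35
eef_pos: [0.4719, -0.1475, 0.2044]
ee_rot: [-0.471, 0.471, -0.527, 0.528]
ft_force: [0.6, 0.2, -1.3]
grip_width: 0.0086
```

Call:
carry_out([
  [-1, [0.034, 0, 0.008], [0, -3, 0]],
  [-1, [0.03, 0, 0.002], [0, 0, 0]],
  [-1, [0.01, 0, 0], [0, 0, 0]],
  [-1, [0, 0, 0], [0, 0, 0]],
  [-1, [0, 0, 0], [0, 0, 0]],
])

```text
time_s: 4.77
eef_pos: [0.4755, -0.2205, 0.2038]
ee_rot: [0.483, -0.483, 0.516, -0.516]
ft_force: [-0.7, -0.8, -0.8]
grip_width: 0.0089
```

```bash
python3 - <<'E'
from h import *
p,r,o=pose();c=cam('wrist');im=cams.read_camera('wrist');cv2.imwrite('pics/w5.png',im);print(p,o['grip_width'],o['ft_force'],o['time_s'])
np.save('w5E.npy',c[2])
cv2.imwrite('pics/t5.png',cams.read_camera('top'));
plan([(.484,-.322,.20,-3.7)])
E
```

```text
[ 0.47546698 -0.22051911  0.20384603] 0.008886927788382914 [-0.72044059 -0.81125366 -0.83529449] 4.7667
start [ 0.4757 -0.2196  0.2039 -3.6552]
-> [ 0.484 -0.322  0.2   -3.7  ] n 3
[[0.0339, 0.0013, 0.005], np.float64(0.01)]
[[0.0339, 0.0013, 0.005], np.float64(0.01)]
[[0.0339, 0.0013, 0.005], np.float64(0.01)]
```

View pics/w5.png

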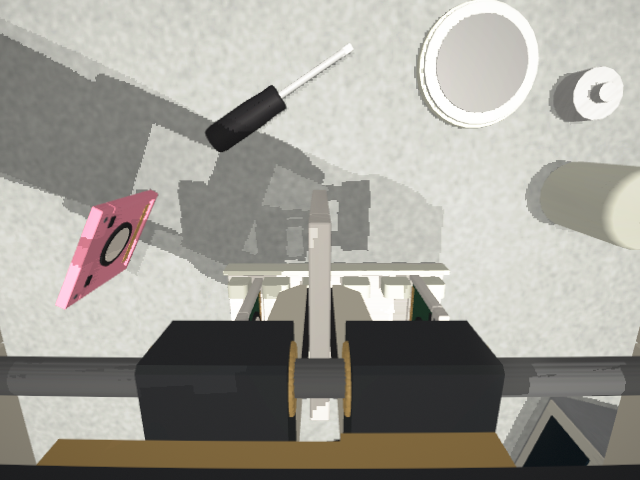

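View pics/t5.png

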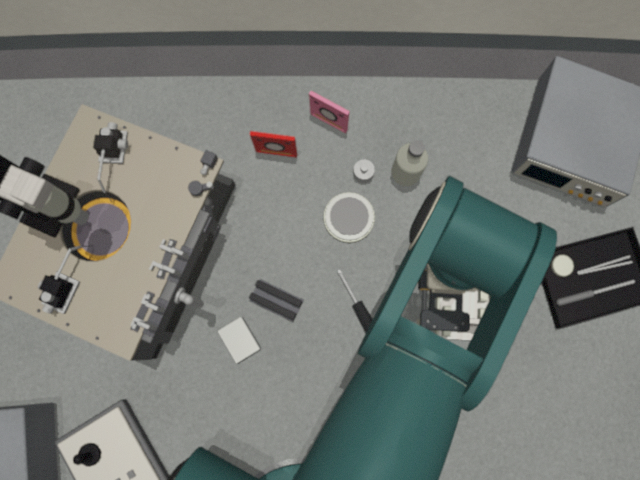

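```bash
python3 - <<'E'
from h import *
a=cv2.imread('pics/scene0.png')
cv2.imwrite('pics/z4.png',cv2.resize(a[285:405,130:260],None,fx=6,fy=5*1.0 and 6,interpolation=cv2.INTER_CUBIC)[:600])
cv2.imwrite('pics/z5.png',cv2.resize(a[330:410,165:260],None,fx=7,fy=7,interpolation=cv2.INTER_CUBIC))
E
```

```text
(no output)
```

View pics/z4.png

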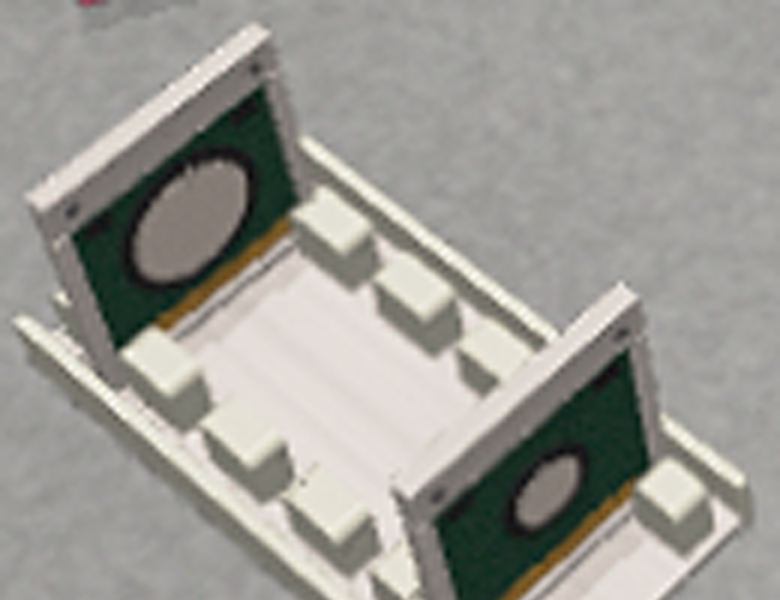

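```bash
python3 - <<'E'
from h import *
c=cam('top'); s=cam('scene')
# top z1: rib centres (x=+60,+20,-20,-60)
L=np.array([[97,156],[93,245],[91,339],[89,433]])/4.8+[429.5,221.5]
Rr=np.array([[265,163],[261,256],[258,348],[255,441]])/4.8+[429.5,221.5]
l=onz(c,L,.03);r=onz(c,Rr,.03);print(l.round(4),r.round(4));m=(l+r)/2;print(m.mean(0))
X=np.array([60,20,-20,-60]);k=np.polyfit(X,m[:,0],1),np.polyfit(X,m[:,1],1);print(k, np.degrees(np.arctan2(k[1][0],k[0][0])))
# scene z4 far col: x=-60,-20,20,100 ; near col -60,-20,20
f=onz(s,np.array([[335,216],[418,288],[500,356],[676,490]])/6+[129.5,284.5],.03)
n=onz(s,np.array([[163,354],[245,430],[330,506]])/6+[129.5,284.5],.03)
print(f.round(4),n.round(4)); kf=np.polyfit([-60,-20,20,100],f[:,0],1),np.polyfit([-60,-20,20,100],f[:,1],1);kn=np.polyfit([-60,-20,20],n[:,0],1),np.polyfit([-60,-20,20],n[:,1],1);print(kf,kn)
A=onz(s,np.array([[38,198],[262,32]])/6+[129.5,284.5],.106);B=onz(s,np.array([[405,487],[630,292]])/6+[129.5,284.5],.106);print(A.mean(0),B.mean(0),(A+B).mean(0)/2)
E
```

```text
[[ 0.5427 -0.2914  0.03  ]
 [ 0.5051 -0.2883  0.03  ]
 [ 0.4659 -0.2861  0.03  ]
 [ 0.4272 -0.2839  0.03  ]] [[ 0.54   -0.3627  0.03  ]
 [ 0.5006 -0.3591  0.03  ]
 [ 0.4622 -0.356   0.03  ]
 [ 0.4238 -0.353   0.03  ]]
[ 0.48342846 -0.32256671  0.03      ]
(array([0.00096598, 0.48342846]), array([-7.09476560e-05, -3.22566706e-01])) -4.200636571099777
[[ 0.4297 -0.2846  0.03  ]
 [ 0.4716 -0.2889  0.03  ]
 [ 0.5107 -0.2921  0.03  ]
 [ 0.5874 -0.2959  0.03  ]] [[ 0.4242 -0.3555  0.03  ]
 [ 0.4657 -0.3595  0.03  ]
 [ 0.5063 -0.363   0.03  ]]
(array([0.00098153, 0.49002907]), array([-6.87878342e-05, -2.89678064e-01])) (array([0.0010268 , 0.48592451]), array([-9.31232346e-05, -3.61199939e-01]))
[ 0.40698589 -0.32244914  0.106     ] [ 0.5660064  -0.32756235  0.106     ] [ 0.48649615 -0.32500574  0.106     ]
```

```bash
python3 - <<'E'
from h import *
plan([(.485,-.324,.20,-4),(.485,-.324,.122,-4)])
E
```

```text
start [ 0.4757 -0.2196  0.2039 -3.6552]
-> [ 0.485 -0.324  0.2   -4.   ] n 3
[[0.0345, 0.0013, 0.0053], np.float64(0.11)]
[[0.0345, 0.0013, 0.0054], np.float64(0.11)]
[[0.0345, 0.0013, 0.0055], np.float64(0.11)]
-> [ 0.485 -0.324  0.122 -4.   ] n 2
[[-0.0, 0.039, 0.0], np.float64(-0.0)]
[[-0.0, 0.039, 0.0], np.float64(-0.0)]
```

Call:
carry_out([
  [-1, [0.03, 0, 0.006], [0, 0.35, 0]],
  [-1, [0.034, 0, 0.005], [0, 0, 0]],
  [-1, [0.03, 0.004, 0.005], [0, 0, 0]],
  [-1, [0.01, 0.02, 0], [0, 0, 0]],
  [-1, [0, 0.03, 0], [0, 0, 0]],
])

```text
time_s: 5.28
eef_pos: [0.4856, -0.327, 0.1516]
ee_rot: [-0.482, 0.482, -0.516, 0.519]
ft_force: [-0.1, -0.1, -2.0]
grip_width: 0.0084
```

Call:
carry_out([
  [-1, [0, 0.028, 0], [0, 0, 0]],
  [-1, [0, 0, 0], [0, 0, 0]],
  [-1, [0, 0, 0], [0, 0, 0]],
  [-1, [0, 0, 0], [0, 0, 0]],
])

```text
time_s: 5.62
eef_pos: [0.4853, -0.325, 0.1238]
ee_rot: [-0.483, 0.482, -0.516, 0.518]
ft_force: [0.2, -0.3, -2.5]
grip_width: 0.0087
```

```bash
python3 - <<'E'
from h import *
p,r,o=pose();c=cam('wrist');im=cams.read_camera('wrist');cv2.imwrite('pics/w6.png',im);print(p,o['grip_width'],o['ft_force'],o['time_s'])
cv2.imwrite('pics/s6.png',cams.read_camera('scene'));crop('pics/s6.png','pics/s6c.png',100,240,190,150,4)
plan([(.485,-.324,.122,-4)])
E
```

```text
[ 0.48528498 -0.32498792  0.1237971 ] 0.008729305174179398 [ 0.17823208 -0.25210749 -2.52560465] 5.6167
start [ 0.4854 -0.3254  0.1242 -3.992 ]
-> [ 0.485 -0.324  0.122 -4.   ] n 1
[[-0.0014, 0.0022, -0.0005], np.float64(0.01)]
```

View pics/w6.png

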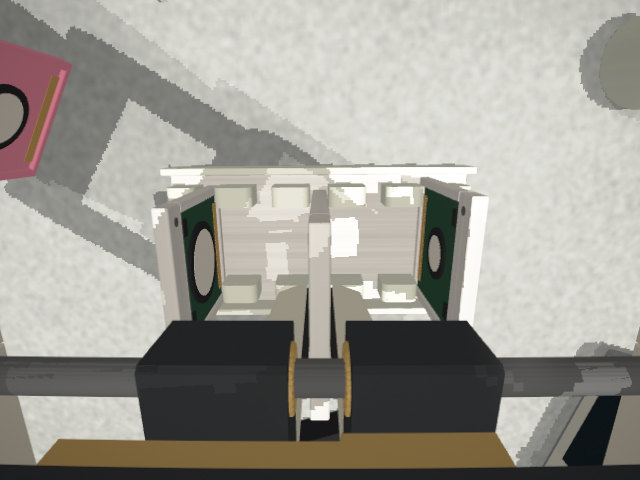

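View pics/s6c.png

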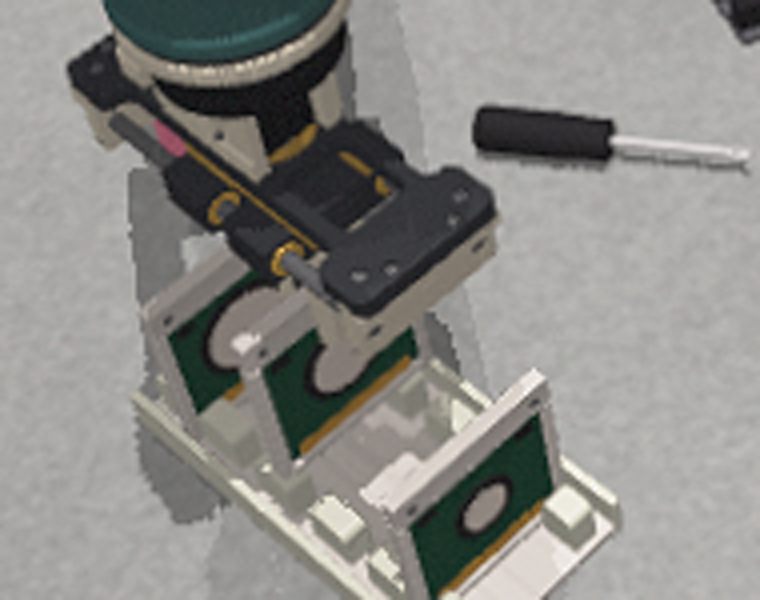

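```bash
python3 - <<'E'
from h import *
crop('pics/w6.png','pics/w6c.png',150,160,345,150,2.3)
E
```

```text
(no output)
```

View pics/w6c.png

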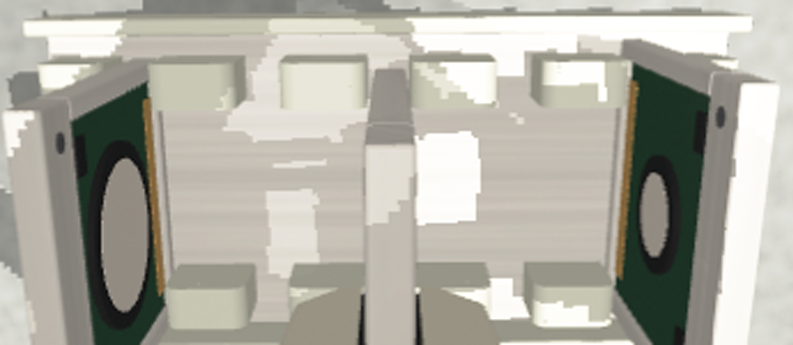

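Call:
carry_out([
  [-1, [-0.001, 0.01, -0.0005], [0, 0, 0]],
  [-1, [0, 0.012, 0], [0, 0, 0]],
  [-1, [0, 0.01, 0], [0, 0, 0]],
  [-1, [0, 0.004, 0], [0, 0, 0]],
  [-1, [0, 0, 0], [0, 0, 0]],
])

```text
time_s: 6.13
eef_pos: [0.4835, -0.324, 0.0838]
ee_rot: [0.482, -0.482, 0.518, -0.516]
ft_force: [0.3, -0.0, -2.8]
grip_width: 0.0088
```

Call:
carry_out([
  [-1, [0, 0.002, 0], [0, 0, 0]],
  [-1, [0, 0.002, 0], [0, 0, 0]],
  [-1, [0, 0.001, 0], [0, 0, 0]],
  [-1, [0, 0, 0], [0, 0, 0]],
  [-1, [0, 0, 0], [0, 0, 0]],
])

```text
time_s: 6.55
eef_pos: [0.4841, -0.3244, 0.0808]
ee_rot: [-0.482, 0.482, -0.517, 0.517]
ft_force: [0.1, -0.0, -2.0]
grip_width: 0.0086
```

```bash
python3 - <<'E'
from h import *
p,r,o=pose();cv2.imwrite('pics/w7.png',cams.read_camera('wrist'));print(p,o['ft_force'])
crop('pics/w7.png','pics/w7c.png',150,160,345,150,2.3)
E
```

```text
[ 0.48409515 -0.32441858  0.0808339 ] [ 0.13858933 -0.01189836 -1.95156244]
```

View pics/w7c.png

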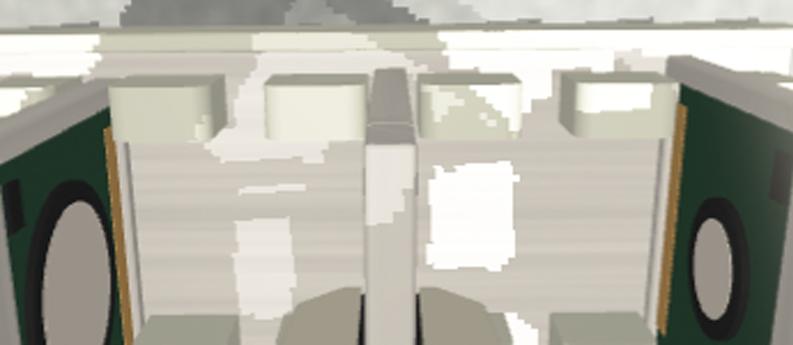

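Call:
carry_out([
  [-1, [0, 0.0015, 0], [0, 0, 0]],
  [-1, [0, 0.001, 0], [0, 0, 0]],
  [-1, [0, 0, 0], [0, 0, 0]],
  [-1, [0, 0, 0], [0, 0, 0]],
])

```text
time_s: 6.93
eef_pos: [0.4843, -0.3245, 0.0787]
ee_rot: [-0.482, 0.482, -0.517, 0.518]
ft_force: [0.1, 0.6, 5.7]
grip_width: 0.0089
```

Call:
carry_out([
  [-0.4, [0, 0, 0], [0, 0, 0]],
  [-0.4, [0, 0, 0], [0, 0, 0]],
  [-0.4, [0, 0, 0], [0, 0, 0]],
  [-0.4, [0, 0, 0], [0, 0, 0]],
])

```text
time_s: 7.27
eef_pos: [0.484, -0.3243, 0.078]
ee_rot: [0.482, -0.482, 0.517, -0.517]
ft_force: [0.1, 0.8, -0.5]
grip_width: 0.0268
```

```bash
python3 - <<'E'
from h import *
p,r,o=pose();cv2.imwrite('pics/w8.png',cams.read_camera('wrist'));print(p,o['ft_force'],o['grip_width'])
E
```

```text
[ 0.48399734 -0.32432995  0.07802168] [ 0.11770606  0.83578706 -0.49401287] 0.0268475848421429
```

View pics/w8.png

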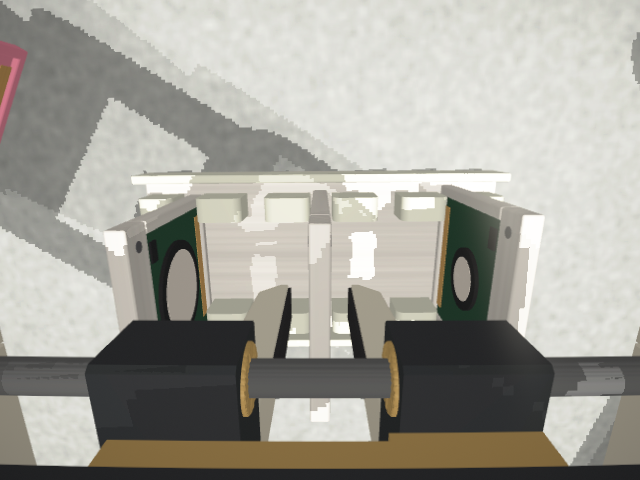

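```bash
python3 - <<'E'
from h import *
plan([(.484,-.324,.22,-4),(.408,.25,.30,-22)])
E
```

```text
start [ 0.484  -0.3244  0.078  -4.0386]
-> [ 0.484 -0.324  0.22  -4.   ] n 4
[[-0.0001, -0.0355, -0.0], np.float64(-0.01)]
[[-0.0001, -0.0355, -0.0], np.float64(-0.01)]
[[-0.0001, -0.0355, -0.0], np.float64(-0.01)]
[[-0.0001, -0.0355, -0.0], np.float64(-0.01)]
-> [  0.408   0.25    0.3   -22.   ] n 15
[[-0.0378, -0.0053, -0.0077], np.float64(1.2)]
[[-0.0376, -0.0053, -0.0085], np.float64(1.2)]
[[-0.0375, -0.0053, -0.0093], np.float64(1.2)]
[[-0.0373, -0.0053, -0.0101], np.float64(1.2)]
[[-0.037, -0.0053, -0.0109], np.float64(1.2)]
[[-0.0368, -0.0053, -0.0116], np.float64(1.2)]
[[-0.0366, -0.0053, -0.0124], np.float64(1.2)]
[[-0.0363, -0.0053, -0.0132], np.float64(1.2)]
[[-0.036, -0.0053, -0.0139], np.float64(1.2)]
[[-0.0357, -0.0053, -0.0147], np.float64(1.2)]
[[-0.0354, -0.0053, -0.0154], np.float64(1.2)]
[[-0.0351, -0.0053, -0.0162], np.float64(1.2)]
[[-0.0347, -0.0053, -0.0169], np.float64(1.2)]
[[-0.0343, -0.0053, -0.0176], np.float64(1.2)]
[[-0.034, -0.0053, -0.0183], np.float64(1.2)]
```

Call:
carry_out([
  [-0.4, [0, -0.015, 0], [0, 0, 0]],
  [-0.4, [0, -0.03, 0], [0, 0, 0]],
  [-0.4, [0, -0.038, 0], [0, 0, 0]],
  [0.33, [0, -0.038, 0], [0, 0, 0]],
  [0.33, [-0.01, -0.03, 0], [0, 0, 0]],
])

```text
time_s: 7.73
eef_pos: [0.4846, -0.3152, 0.232]
ee_rot: [-0.482, 0.482, -0.517, 0.518]
ft_force: [1.1, -0.4, -0.5]
grip_width: 0.0368
```

```bash
python3 - <<'E'
from h import *
cv2.imwrite('pics/w9.png',cams.read_camera('wrist'))
E
```

```text
(no output)
```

View pics/w9.png

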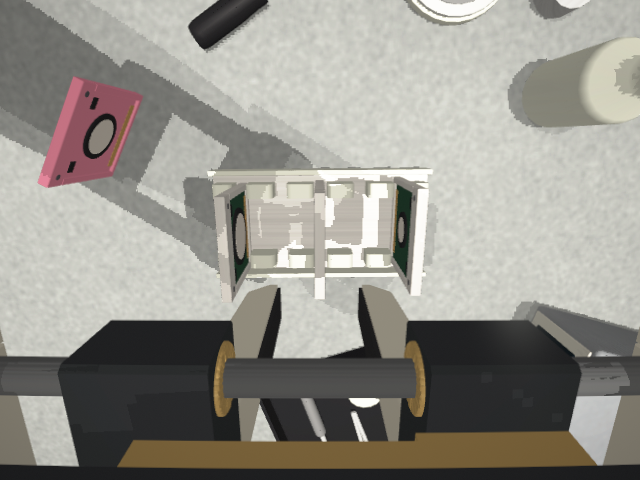

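The card stands upright in the middle slot (x≈319, y 180–298), seated level with the stored cards. Next is the main catch.

Call:
carry_out([
  [0.33, [-0.038, -0.005, -0.008], [0, 1.2, 0]],
  [0.33, [-0.038, -0.005, -0.009], [0, 1.2, 0]],
  [0.33, [-0.038, -0.005, -0.009], [0, 1.2, 0]],
  [0.33, [-0.037, -0.005, -0.01], [0, 1.2, 0]],
  [0.33, [-0.037, -0.005, -0.011], [0, 1.2, 0]],
])

```text
time_s: 8.2
eef_pos: [0.4584, -0.1207, 0.2541]
ee_rot: [-0.454, 0.454, -0.542, 0.542]
ft_force: [0.0, 0.2, 0.2]
grip_width: 0.0615
```

Call:
carry_out([
  [0.33, [-0.037, -0.005, -0.012], [0, 1.2, 0]],
  [0.33, [-0.037, -0.005, -0.012], [0, 1.2, 0]],
  [0.33, [-0.036, -0.005, -0.013], [0, 1.2, 0]],
  [0.33, [-0.036, -0.005, -0.014], [0, 1.2, 0]],
  [0.33, [-0.036, -0.005, -0.015], [0, 1.2, 0]],
])

```text
time_s: 8.62
eef_pos: [0.4331, 0.0715, 0.2794]
ee_rot: [-0.425, 0.425, -0.565, 0.565]
ft_force: [0.9, -0.1, 0.3]
grip_width: 0.0617
```

```bash
python3 - <<'E'
from h import *
plan([(.408,.25,.29,-22)])
E
```

```text
start [  0.4331   0.0715   0.2794 -16.1085]
-> [  0.408   0.25    0.29  -22.   ] n 5
[[-0.0329, -0.0021, -0.0147], np.float64(1.18)]
[[-0.0326, -0.0021, -0.0154], np.float64(1.18)]
[[-0.0323, -0.0021, -0.0161], np.float64(1.18)]
[[-0.0319, -0.0021, -0.0167], np.float64(1.18)]
[[-0.0316, -0.0021, -0.0174], np.float64(1.18)]
```

Call:
carry_out([
  [0.33, [-0.033, -0.002, -0.015], [0, 1, 0]],
  [0.33, [-0.033, -0.002, -0.015], [0, 1, 0]],
  [0.33, [-0.033, -0.002, -0.016], [0, 1, 0]],
  [0.33, [-0.025, 0, -0.015], [0, 1, 0]],
  [0.33, [-0.01, 0, -0.006], [0, 0, 0]],
])

```text
time_s: 9.03
eef_pos: [0.4096, 0.2209, 0.2849]
ee_rot: [0.406, -0.406, 0.579, -0.579]
ft_force: [0.4, -0.3, 0.0]
grip_width: 0.0614
```

Call:
carry_out([
  [0.33, [0, 0, 0], [0, 0, 0]],
  [0.33, [0, 0, 0], [0, 0, 0]],
  [0.33, [0, 0, 0], [0, 0, 0]],
])

```text
time_s: 9.28
eef_pos: [0.4109, 0.217, 0.285]
ee_rot: [-0.405, 0.405, -0.579, 0.58]
ft_force: [-0.4, -1.0, 0.1]
grip_width: 0.0618
```

```bash
python3 - <<'E'
from h import *
p,r,o=pose();c=cam('wrist');cv2.imwrite('pics/w10.png',cams.read_camera('wrist'));np.save('w10E.npy',c[2])
th=np.radians(68);Rm=np.array([[np.cos(th),-np.sin(th)],[np.sin(th),np.cos(th)]]);h=np.array([.637,.1905])
L=np.array([[-30,235+16.5],[-30,235-16.5],[-30,151.5],[-30,118.5],[-82,185]])/1000
W=np.c_[L@Rm.T+h,[.215]*4+[.22]];print(proj(c,W).round(1).tolist())
plan([(.408,.25,.29,-22)]); print(o['time_s'])
E
```

```text
[[269.7, 210.4], [321.4, 212.2], [426.0, 215.8], [476.9, 217.6], [369.1, 292.6]]
start [  0.4109   0.2168   0.2851 -20.0984]
-> [  0.408   0.25    0.29  -22.   ] n 1
[[-0.0302, -0.0049, -0.0142], np.float64(1.9)]
9.2833
```

View pics/w10.png

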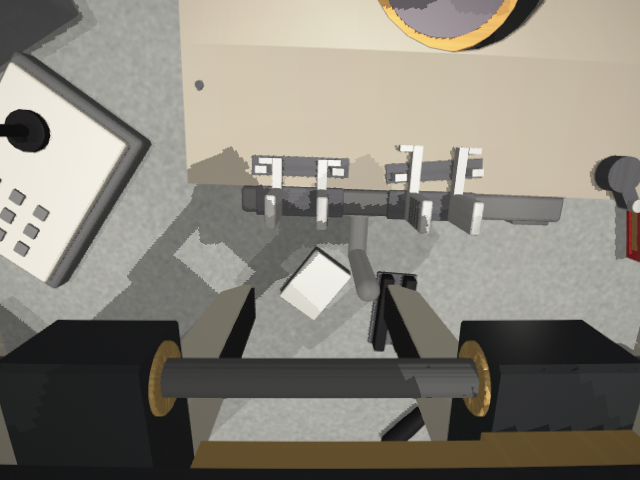

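```bash
python3 - <<'E'
from h import *
plan([(.4079,.2507,.27,-22),(.4079,.2507,.18,-22)])
E
```

```text
start [  0.4109   0.2168   0.2851 -20.0984]
-> [  0.4079   0.2507   0.27   -22.    ] n 1
[[-0.0308, 0.0151, -0.0145], np.float64(1.9)]
-> [  0.4079   0.2507   0.18   -22.    ] n 3
[[0.0, 0.03, 0.0], np.float64(-0.0)]
[[0.0, 0.03, 0.0], np.float64(-0.0)]
[[0.0, 0.03, 0.0], np.float64(-0.0)]
```

Call:
carry_out([
  [0.33, [-0.015, 0, -0.007], [0, 1.9, 0]],
  [0.33, [-0.015, 0.01, -0.007], [0, 0, 0]],
  [0.33, [0, 0.01, 0], [0, 0, 0]],
  [0.33, [0, 0.01, 0], [0, 0, 0]],
  [0.33, [0, 0, 0], [0, 0, 0]],
], squeeze=20)

```text
time_s: 9.75
eef_pos: [0.4081, 0.2497, 0.2528]
ee_rot: [-0.395, 0.397, -0.586, 0.586]
ft_force: [-0.2, -0.1, -1.1]
grip_width: 0.0618
```

```bash
python3 - <<'E'
from h import *
p,r,o=pose();c=cam('wrist');cv2.imwrite('pics/w11.png',cams.read_camera('wrist'))
th=np.radians(68);Rm=np.array([[np.cos(th),-np.sin(th)],[np.sin(th),np.cos(th)]]);h=np.array([.637,.1905])
L=np.array([[-30,235+16.5],[-30,235-16.5],[-30,151.5],[-30,118.5],[-82,185]])/1000
W=np.c_[L@Rm.T+h,[.215]*4+[.22]];print(proj(c,W).round(1).tolist())
plan([(.4079,.2507,.18,-22)]); print(o['time_s'])
E
```

```text
[[288.4, 272.4], [345.7, 272.5], [461.6, 272.6], [518.1, 272.6], [400.0, 356.7]]
start [  0.4082   0.2498   0.254  -21.9848]
-> [  0.4079   0.2507   0.18   -22.    ] n 2
[[-0.0004, 0.037, -0.0003], np.float64(0.01)]
[[-0.0004, 0.037, -0.0003], np.float64(0.01)]
9.75
```

View pics/w11.png

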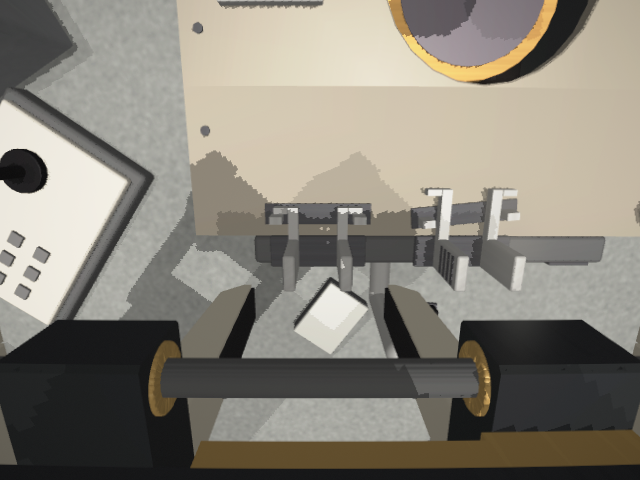

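Call:
carry_out([
  [0.33, [0, 0.02, 0], [0, 0, 0]],
  [0.33, [0, 0.025, 0], [0, 0, 0]],
  [0.33, [0, 0.02, 0], [0, 0, 0]],
  [0.33, [0, 0.009, 0], [0, 0, 0]],
  [0.33, [0, 0, 0], [0, 0, 0]],
])

```text
time_s: 10.22
eef_pos: [0.4079, 0.2501, 0.1798]
ee_rot: [0.395, -0.396, 0.586, -0.586]
ft_force: [0.7, 0.2, 0.1]
grip_width: 0.0619
```

Call:
carry_out([
  [-0.7, [0, 0, 0], [0, 0, 0]],
  [-0.7, [0, 0, 0], [0, 0, 0]],
  [-0.7, [0, 0, 0], [0, 0, 0]],
  [-0.7, [0, 0, 0], [0, 0, 0]],
  [-0.7, [0, 0, 0], [0, 0, 0]],
])

```text
time_s: 10.63
eef_pos: [0.4085, 0.2512, 0.1822]
ee_rot: [0.396, -0.395, 0.586, -0.586]
ft_force: [-1.2, -0.5, 4.9]
grip_width: 0.0333
```

```bash
python3 - <<'E'
from h import *
p,r,o=pose();cv2.imwrite('pics/w12.png',cams.read_camera('wrist'))
print(p,o['ft_force'],o['grip_width'])
E
```

```text
[0.40848853 0.25117711 0.18218934] [-1.1647448  -0.4742279   4.88718986] 0.03329431521482249
```

View pics/w12.png

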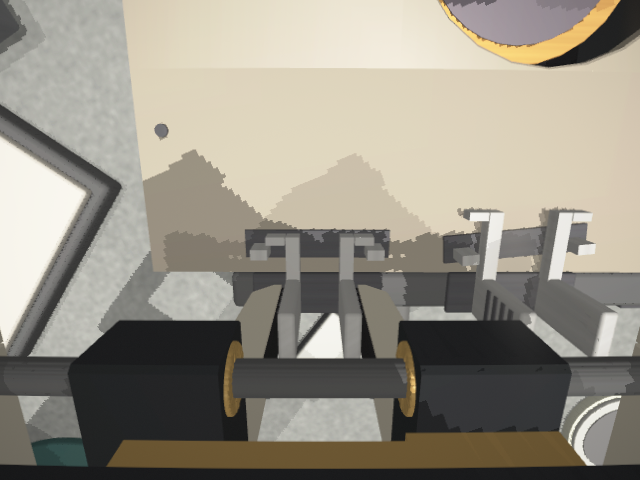

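Call:
carry_out([
  [-0.7, [0, 0, 0], [0, 0, 0]],
  [-0.7, [0, 0, 0], [0, 0, 0]],
  [-0.7, [0, 0, 0], [0, 0, 0]],
], squeeze=20)

```text
time_s: 10.93
eef_pos: [0.4075, 0.2516, 0.1823]
ee_rot: [0.396, -0.396, 0.587, -0.585]
ft_force: [-11.5, 3.0, 9.6]
grip_width: 0.0217
```

Call:
carry_out([
  [-0.7, [0.002, -0.002, -0.001], [0, -0.5, 0]],
  [-0.7, [0.005, 0, 0.0006], [0, -1.2, 0]],
  [-0.7, [0.005, 0, 0.0006], [0, -1.2, 0]],
  [-0.7, [0.005, 0, 0.0006], [0, -1.2, 0]],
  [-0.7, [0.005, 0, 0.0006], [0, -1.2, 0]],
])

```text
time_s: 11.35
eef_pos: [0.4025, 0.2293, 0.1826]
ee_rot: [-0.423, 0.423, -0.566, 0.567]
ft_force: [8.7, -1.9, -9.7]
grip_width: 0.0214
```

```bash
python3 - <<'E'
from h import *
p,r,o=pose();cv2.imwrite('pics/w13.png',cams.read_camera('wrist'))
print(p,o['ft_force'],o['grip_width'])
E
```

```text
[0.40251173 0.22925504 0.18255448] [ 8.65859473 -1.87485091 -9.72505122] 0.021390727169998697
```

View pics/w13.png

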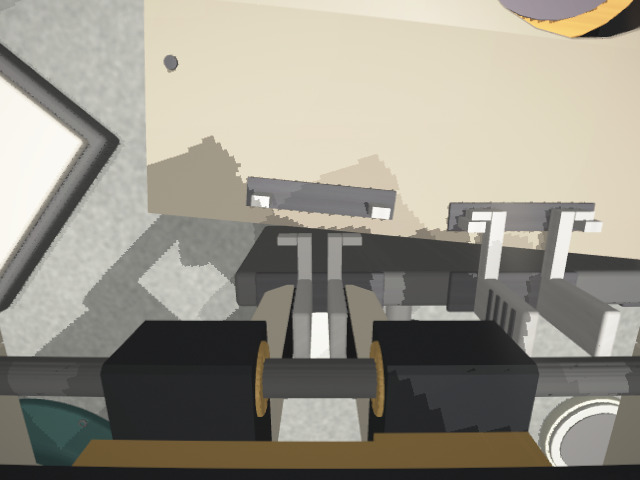

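Call:
carry_out([
  [0.3, [0, 0, 0], [0, 0, 0]],
  [0.3, [0, 0, 0], [0, 0, 0]],
  [0.3, [0, 0, 0], [0, 0, 0]],
  [0.3, [0, 0, 0], [0, 0, 0]],
  [0.3, [0, 0, 0], [0, 0, 0]],
])

```text
time_s: 11.82
eef_pos: [0.4023, 0.23, 0.1837]
ee_rot: [-0.423, 0.422, -0.567, 0.567]
ft_force: [-0.2, 0.9, -1.1]
grip_width: 0.0499
```

```bash
python3 - <<'E'
from h import *
p,r,o=pose();cv2.imwrite('pics/w14.png',cams.read_camera('wrist'))
print(p,o['ft_force'],o['grip_width'])
E
```

```text
[0.4023218  0.230029   0.18374828] [-0.1565283   0.86395803 -1.10762746] 0.04994685554567346
```

View pics/w14.png

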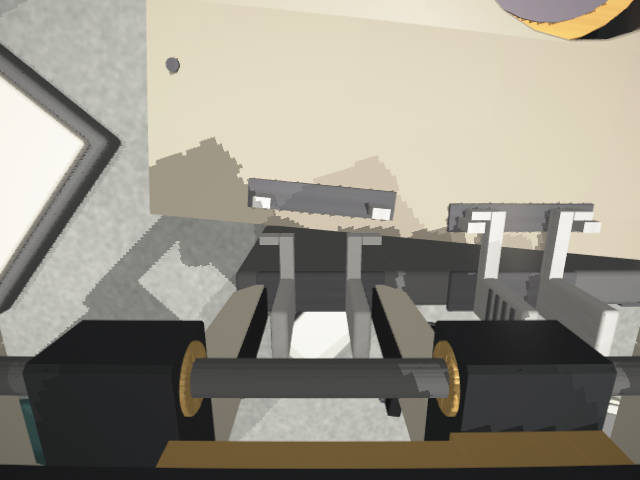

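Call:
carry_out([
  [0.33, [0, -0.02, 0], [0, 0, 0]],
  [0.33, [0, -0.03, 0], [0, 0, 0]],
  [0.33, [0, -0.02, 0], [0, 0, 0]],
  [0.33, [0, 0, 0.02], [0, 0, 0]],
  [0.33, [0, 0, 0.035], [0, 0, 0]],
])

```text
time_s: 12.28
eef_pos: [0.4547, 0.215, 0.2562]
ee_rot: [-0.425, 0.421, -0.566, 0.567]
ft_force: [-0.5, -0.1, 0.0]
grip_width: 0.0619
```

Call:
carry_out([
  [0.33, [0, 0, 0.03], [0, 0, 0]],
  [0.33, [0, 0, 0.01], [0, 0, 0]],
  [0.33, [0, 0, 0], [0, 0, 0]],
  [0.33, [0, 0, 0], [0, 0, 0]],
  [0.33, [0, 0, 0], [0, 0, 0]],
])

```text
time_s: 12.7
eef_pos: [0.4924, 0.203, 0.2534]
ee_rot: [0.423, -0.422, 0.567, -0.567]
ft_force: [-0.8, 0.4, -0.1]
grip_width: 0.062
```

```bash
python3 - <<'E'
from h import *
p,r,o=pose();c=cam('wrist');cv2.imwrite('pics/w15.png',cams.read_camera('wrist'))
cv2.imwrite('pics/t15.png',cams.read_camera('top'))
h=np.array([.637,.1905]);L=np.array([[-30,235+16.5],[-30,235-16.5],[-30,151.5],[-30,118.5],[-82,185]])/1000
for g in(.04,.07,.1):
    th=np.radians(68)+g;Rm=np.array([[np.cos(th),-np.sin(th)],[np.sin(th),np.cos(th)]])
    W=np.c_[L@Rm.T+h,[.215]*4+[.22]];print(g,proj(c,W).round(1).tolist())
plan([(.5,.2,.245,-18)]); print(o['time_s'])
E
```

```text
0.04 [[125.0, 251.9], [182.3, 254.9], [299.2, 261.1], [356.6, 264.1], [239.3, 343.4]]
0.07 [[127.9, 264.4], [184.5, 265.9], [300.5, 268.6], [357.7, 270.0], [243.6, 351.7]]
0.1 [[131.1, 276.7], [187.1, 276.6], [302.1, 276.1], [359.1, 275.8], [248.1, 359.9]]
start [  0.4924   0.2031   0.2536 -16.5918]
-> [  0.5     0.2     0.245 -18.   ] n 1
[[0.0008, 0.0086, 0.0082], np.float64(1.41)]
12.7
```

View pics/w15.png

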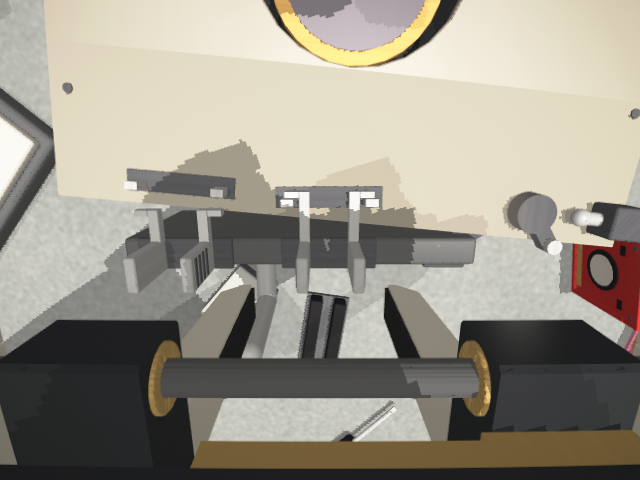

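```bash
python3 - <<'E'
from h import *
h=np.array([.637,.1905])
th=np.radians(68)+.093;Rm=np.array([[np.cos(th),-np.sin(th)],[np.sin(th),np.cos(th)]])
t=Rm@[-.03,.135]+h;print(t)
plan([(*t,.182,-16.6)],vmax=.1)
E
```

```text
[0.49906816 0.20049037]
start [  0.4924   0.2031   0.2536 -16.5918]
-> [  0.49906816   0.20049037   0.182      -16.6       ] n 1
[[0.0006, 0.0716, 0.0072], np.float64(0.01)]
```

Call:
carry_out([
  [0.33, [0.0005, 0, 0.007], [0, 0, 0]],
  [0.33, [0, 0.015, 0], [0, 0, 0]],
  [0.33, [0, 0.025, 0], [0, 0, 0]],
  [0.33, [0, 0.02, 0], [0, 0, 0]],
  [0.33, [0, 0.01, 0], [0, 0, 0]],
])

```text
time_s: 13.22
eef_pos: [0.4987, 0.1998, 0.1795]
ee_rot: [0.421, -0.423, 0.567, -0.567]
ft_force: [-0.7, -0.3, -0.5]
grip_width: 0.0619
```

Call:
carry_out([
  [0.33, [0, 0, 0], [0, 0, 0]],
  [0.33, [0, 0, 0], [0, 0, 0]],
  [-0.1, [0, 0, 0], [0, 0, 0]],
])

```text
time_s: 13.47
eef_pos: [0.5001, 0.2003, 0.1843]
ee_rot: [-0.423, 0.422, -0.567, 0.567]
ft_force: [-0.9, 0.3, -0.3]
grip_width: 0.0582
```

```bash
python3 - <<'E'
from h import *
p,r,o=pose();c=cam('wrist');cv2.imwrite('pics/w16.png',cams.read_camera('wrist'))
print(p,o['ft_force'],o['grip_width'],o['time_s'])
E
```

```text
[0.50009062 0.20026531 0.18429349] [-0.90222208  0.34665658 -0.34311594] 0.058177168508970804 13.4667
```

View pics/w16.png

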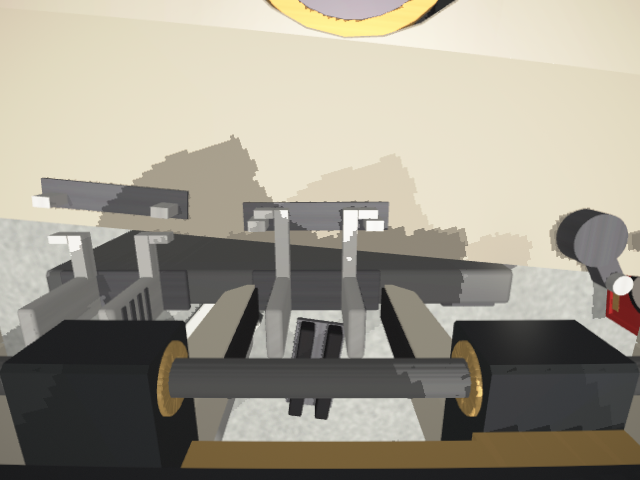

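Call:
carry_out([
  [-0.7, [0, 0.002, -0.001], [0, 0, 0]],
  [-0.7, [0, 0, 0], [0, 0, 0]],
  [-0.7, [0, 0, 0], [0, 0, 0]],
  [-0.7, [0, 0, 0], [0, 0, 0]],
  [-0.7, [0, 0, 0], [0, 0, 0]],
])

```text
time_s: 13.93
eef_pos: [0.4989, 0.2005, 0.1816]
ee_rot: [-0.423, 0.422, -0.567, 0.567]
ft_force: [-5.7, 1.3, 5.7]
grip_width: 0.0225
```

Call:
carry_out([
  [-0.7, [0, 0, 0], [0, 0, 0]],
  [-0.7, [0, 0, 0], [0, 0, 0]],
  [-0.7, [0, 0, 0], [0, 0, 0]],
])

```text
time_s: 14.18
eef_pos: [0.4984, 0.2006, 0.1816]
ee_rot: [0.422, -0.423, 0.567, -0.567]
ft_force: [-6.7, -0.2, 6.3]
grip_width: 0.0215
```

Call:
carry_out([
  [-0.7, [0.0034, 0, 0], [0, -1.4, 0]],
  [-0.7, [0.0034, 0, 0.0007], [0, -1.4, 0]],
  [-0.7, [0.0034, 0, 0.0007], [0, -1.4, 0]],
  [-0.7, [0.0034, 0, 0.0007], [0, -1.4, 0]],
  [-0.7, [0.0034, 0, 0.0007], [0, -1.4, 0]],
])

```text
time_s: 14.6
eef_pos: [0.4981, 0.1833, 0.1817]
ee_rot: [-0.457, 0.456, -0.54, 0.54]
ft_force: [5.8, 1.3, 1.3]
grip_width: 0.0213
```

Call:
carry_out([
  [-0.7, [0.0034, 0, 0.0007], [0, -1.4, 0]],
  [-0.7, [0.0034, 0, 0.0007], [0, -1.4, 0]],
  [-0.7, [0.0034, 0, 0.0007], [0, -1.4, 0]],
  [-0.7, [0.0034, 0, 0.0007], [0, -1.4, 0]],
  [-0.7, [0, 0, 0], [0, 0, 0]],
])

```text
time_s: 15.02
eef_pos: [0.4996, 0.1692, 0.1817]
ee_rot: [-0.483, 0.481, -0.516, 0.518]
ft_force: [9.4, 2.5, 0.2]
grip_width: 0.0216
```

```bash
python3 - <<'E'
from h import *
p,r,o=pose();c=cam('wrist');cv2.imwrite('pics/w17.png',cams.read_camera('wrist'))
h=np.array([.637,.1905])
d=p[:2]-h; print(p,o['ft_force'],o['grip_width'],o['time_s'],'gate',np.arctan2(d[1],d[0])-np.arctan2(.135,-.03)-np.radians(68))
E
```

```text
[0.49956135 0.16918953 0.18167816] [9.42742256 2.46264444 0.16348427] 0.021588180729065484 15.0167 gate -5.964052389824734
```

View pics/w17.png

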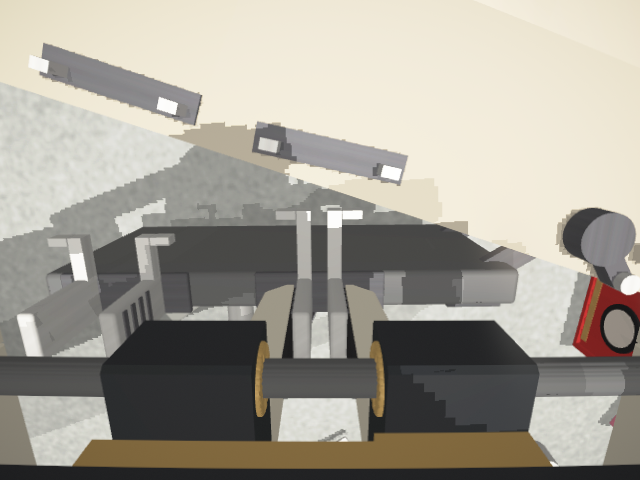

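Call:
carry_out([
  [-0.7, [0.005, 0, 0.002], [0, -2, 0]],
  [-0.7, [0.0075, 0, 0.0022], [0, -3.2, 0]],
  [-0.7, [0.0075, 0, 0.002], [0, -3.2, 0]],
  [-0.7, [0.0075, 0, 0.002], [0, -3.2, 0]],
  [-0.7, [0.0075, 0, 0.002], [0, -3.2, 0]],
], squeeze=45)

```text
time_s: 15.48
eef_pos: [0.5098, 0.1347, 0.1818]
ee_rot: [0.546, -0.545, 0.45, -0.45]
ft_force: [-2.1, 3.2, 5.6]
grip_width: 0.0205
```

```bash
cat >>h.py <<'E'
def gate(loc,h=(.637,.1905)):
    p,r,o=pose();d=p[:2]-np.array(h);z=r.as_matrix()[:,2]
    g=(np.arctan2(d[1],d[0])-np.arctan2(loc[1],loc[0])-np.radians(68)+np.pi)%(2*np.pi)-np.pi
    f=np.array(o['ft_force']);print(p.round(4),'gate(pos)',round(g,3),'gate(head)',round((np.arctan2(z[1],z[0])+np.radians(22)),3),'rad',np.hypot(*d).round(4),'F tool',(r.as_matrix().T@f).round(1),'w',round(o['grip_width'],4),'t',o['time_s'])
E
python3 -c "
from h import *
gate((-.03,.135))"
```

```text
[0.5098 0.1347 0.1818] gate(pos) 0.579 gate(head) 0.575 rad 0.1389 F tool [-3.5 -5.6 -1.4] w 0.0205 t 15.4833
```

Tracking well (gate ≈0.58). I'll continue through the detent.

Call:
carry_out([
  [-0.7, [0.0085, 0, 0.002], [0, -3.6, 0]],
  [-0.7, [0.0085, 0, 0.002], [0, -3.6, 0]],
  [-0.7, [0.0085, 0, 0.002], [0, -3.6, 0]],
  [-0.7, [0.0085, 0, 0.002], [0, -3.6, 0]],
  [-0.7, [0.0085, 0, 0.002], [0, -3.6, 0]],
])

```text
time_s: 15.9
eef_pos: [0.533, 0.0984, 0.1818]
ee_rot: [0.61, -0.608, 0.359, -0.359]
ft_force: [7.4, 10.7, 2.5]
grip_width: 0.0204
```

```bash
python3 -c "
from h import *
gate((-.03,.135))"
```

```text
[0.533  0.0984 0.1818] gate(pos) 0.89 gate(head) 0.89 rad 0.1389 F tool [-5.7 -2.4 11.7] w 0.0204 t 15.9
```

Call:
carry_out([
  [-0.7, [0.0085, 0, 0.003], [0, -3.6, 0]],
  [-0.7, [0.0085, 0, 0.0025], [0, -3.6, 0]],
  [-0.7, [0.0085, 0, 0.0025], [0, -3.6, 0]],
  [-0.7, [0.0085, 0, 0.002], [0, -3.6, 0]],
  [-0.7, [0.0085, 0, 0.002], [0, -3.6, 0]],
])

```text
time_s: 16.32
eef_pos: [0.5676, 0.0705, 0.1818]
ee_rot: [0.658, -0.657, 0.259, -0.26]
ft_force: [0.1, 7.5, 3.4]
grip_width: 0.0204
```

Call:
carry_out([
  [-0.7, [0.0085, 0, 0.002], [0, -3.6, 0]],
  [-0.7, [0.0085, 0, 0.002], [0, -3.6, 0]],
  [-0.7, [0.005, 0, 0.001], [0, -2, 0]],
  [-0.7, [0, 0, 0], [0, 0, 0]],
  [-0.7, [0, 0, 0], [0, 0, 0]],
])

```text
time_s: 16.73
eef_pos: [0.5874, 0.0611, 0.1818]
ee_rot: [0.677, -0.675, 0.206, -0.207]
ft_force: [0.7, 11.0, 5.6]
grip_width: 0.0203
```

```bash
python3 -c "
from h import *
gate((-.03,.135))
cv2.imwrite('pics/t18.png',cams.read_camera('top'))
cv2.imwrite('pics/w18.png',cams.read_camera('wrist'))
"
```

```text
[0.5874 0.0611 0.1818] gate(pos) 1.37 gate(head) 1.362 rad 0.1386 F tool [-5.6 -5.6  9.6] w 0.0203 t 16.7333
```

View pics/w18.png

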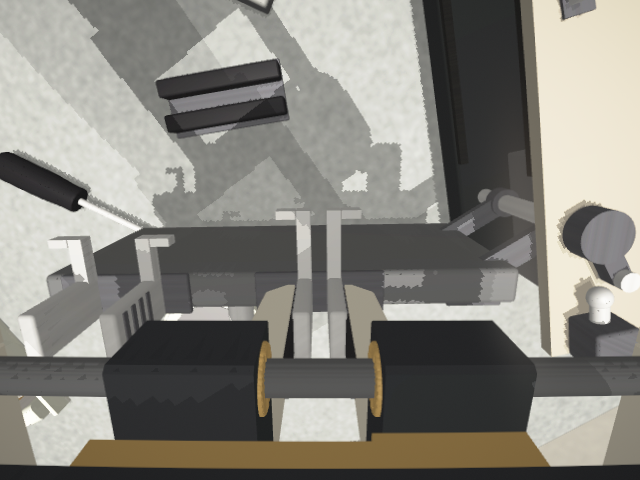

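View pics/t18.png

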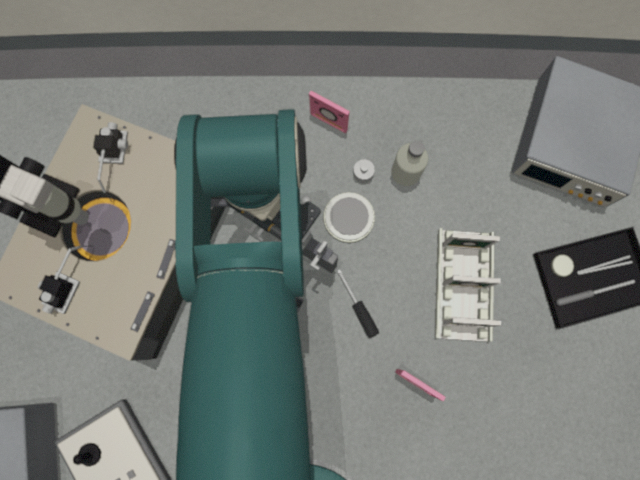

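Call:
carry_out([
  [0.33, [0, 0, 0], [0, 0, 0]],
  [0.33, [0, 0, 0], [0, 0, 0]],
  [0.33, [0, 0, 0], [0, 0, 0]],
  [0.33, [0, 0, 0], [0, 0, 0]],
  [0.33, [0, -0.01, 0], [0, 0, 0]],
], squeeze=20)

```text
time_s: 17.25
eef_pos: [0.5862, 0.0596, 0.1893]
ee_rot: [-0.676, 0.677, -0.208, 0.206]
ft_force: [-1.3, 0.1, 0.9]
grip_width: 0.0494
```

Call:
carry_out([
  [0.33, [0, -0.03, 0], [0, 0, 0]],
  [0.33, [0, -0.035, 0], [0, 0, 0]],
  [0.33, [0, -0.03, 0], [0, 0, 0]],
  [0.33, [0.015, 0, -0.02], [0, 0, 0]],
  [0.33, [0.015, 0, -0.02], [0, 0, 0]],
])

```text
time_s: 17.67
eef_pos: [0.5898, 0.0097, 0.2891]
ee_rot: [0.676, -0.676, 0.205, -0.208]
ft_force: [0.4, -0.7, -1.1]
grip_width: 0.062
```

Call:
carry_out([
  [0.33, [0, 0, 0], [0, 3, 0]],
  [0.33, [0, 0, 0], [0, 4, 0]],
  [0.33, [0, 0, 0], [0, 4, 0]],
  [0.33, [0, 0, 0], [0, 0, 0]],
  [0.33, [0, 0, 0], [0, 0, 0]],
])

```text
time_s: 18.08
eef_pos: [0.5893, 0.0097, 0.2864]
ee_rot: [-0.653, 0.654, -0.27, 0.27]
ft_force: [0.3, 0.7, 0.3]
grip_width: 0.0617
```

```bash
python3 - <<'E'
from h import *
gate((-.082,.185));p,r,o=pose();c=cam('wrist');cv2.imwrite('pics/w19.png',cams.read_camera('wrist'))
h=np.array([.637,.1905]);L=np.array([[-30,235+16.5],[-30,235-16.5],[-30,151.5],[-30,118.5],[-82,185]])/1000
for g in(1.05,1.15,1.25):
    th=np.radians(68)+g;Rm=np.array([[np.cos(th),-np.sin(th)],[np.sin(th),np.cos(th)]])
    W=np.c_[L@Rm.T+h,[.215]*4+[.22]];print(g,proj(c,W).round(1).tolist(),W[-1])
E
```

```text
[0.5893 0.0097 0.2864] gate(pos) 1.28 gate(head) 1.171 rad 0.187 F tool [-0.3 -0.3  0.7] w 0.0617 t 18.0833
1.05 [[166.8, 105.5], [221.6, 112.2], [332.2, 126.0], [385.9, 132.9], [268.5, 205.3]] [0.5422029  0.01171938 0.22      ]
1.15 [[172.9, 148.8], [226.3, 149.8], [335.0, 152.0], [388.5, 153.2], [280.3, 234.8]] [0.56052477 0.00314862 0.22      ]
1.25 [[182.7, 189.5], [234.2, 185.2], [340.3, 176.7], [393.0, 172.5], [294.5, 262.0]] [ 0.57961076 -0.00355019  0.22      ]
```

View pics/w19.png

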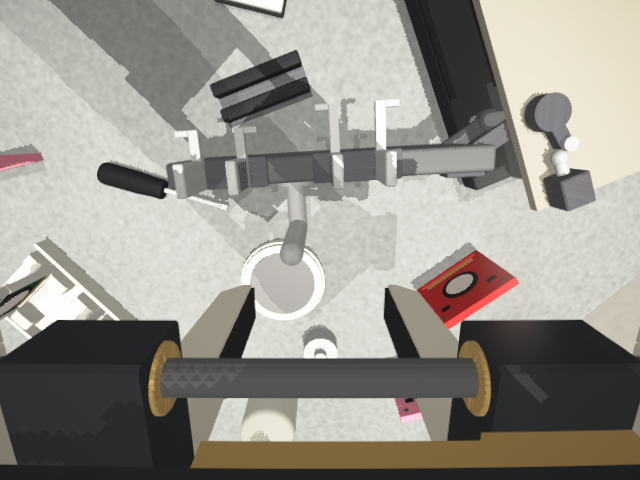

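```bash
python3 - <<'E'
from h import *
c=cam('wrist');im=cams.read_camera('wrist');cv2.imwrite('pics/w20.png',im);crop('pics/w20.png','pics/w20c.png',240,190,110,110,5)
print(onz(c,[[291,252]],.22))
h=np.array([.637,.1905])
for g in(1.15,1.18,1.21,1.24):
    th=np.radians(68)+g;Rm=np.array([[np.cos(th),-np.sin(th)],[np.sin(th),np.cos(th)]]);q=Rm@[-.082,.185]+h;print(g,proj(c,[[*q,.22],[*q,.215]]).round(1).tolist(),q)
E
```

```text
[[ 5.73284120e-01 -1.40696109e-04  2.20000000e-01]]
1.15 [[280.2, 234.9], [281.0, 233.1]] [0.56052477 0.00314862]
1.18 [[284.2, 243.3], [284.9, 241.3]] [0.56617888 0.00093901]
1.21 [[288.4, 251.5], [289.0, 249.4]] [ 0.57189673 -0.00110001]
1.24 [[292.8, 259.5], [293.4, 257.2]] [ 0.57767316 -0.0029666 ]
```

View pics/w20c.png

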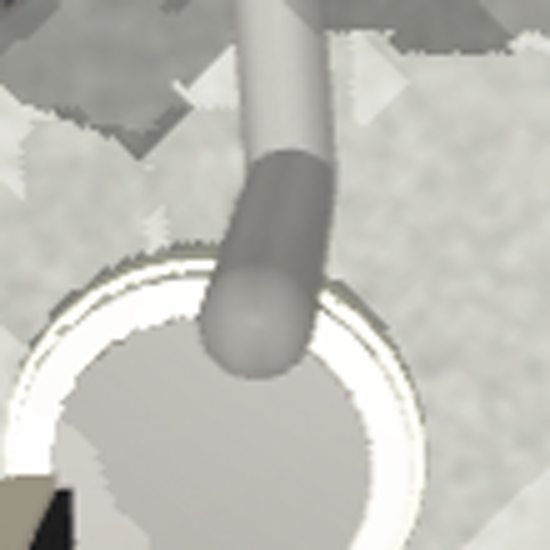

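```bash
python3 - <<'E'
from h import *
plan([(.5745,-.0012,.172,47)],vmax=.2)
E
```

```text
start [5.89300e-01 9.80000e-03 2.86300e-01 4.50885e+01]
-> [ 5.745e-01 -1.200e-03  1.720e-01  4.700e+01] n 1
[[-0.0027, 0.1143, -0.0183], np.float64(-1.91)]
```

Call:
carry_out([
  [0.33, [-0.0015, 0.01, -0.01], [0, -1.9, 0]],
  [0.33, [-0.0015, 0.01, -0.008], [0, 0, 0]],
  [0.33, [0, 0.01, 0], [0, 0, 0]],
  [0.33, [0, 0, 0], [0, 0, 0]],
  [0.33, [0, 0, 0], [0, 0, 0]],
])

```text
time_s: 18.6
eef_pos: [0.5747, -0.0007, 0.2559]
ee_rot: [-0.658, 0.658, -0.26, 0.26]
ft_force: [-0.4, 0.0, -0.3]
grip_width: 0.0617
```

```bash
python3 - <<'E'
from h import *
c=cam('wrist');p,_,_=pose();im=cams.read_camera('wrist');cv2.imwrite('pics/w21.png',im);print(p)
h=np.array([.637,.1905])
for g in(1.15,1.18,1.21,1.24):
    th=np.radians(68)+g;Rm=np.array([[np.cos(th),-np.sin(th)],[np.sin(th),np.cos(th)]]);q=Rm@[-.082,.185]+h;print(g,proj(c,[[*q,.22],[*q,.215]]).round(1).tolist(),q)
plan([(.5745,-.0012,.172,47)],vmax=.2)
E
```

```text
[ 0.57469416 -0.00070051  0.25590325]
1.15 [[307.2, 252.9], [307.5, 250.4]] [0.56052477 0.00314862]
1.18 [[311.3, 262.4], [311.5, 259.7]] [0.56617888 0.00093901]
1.21 [[315.6, 271.7], [315.7, 268.8]] [ 0.57189673 -0.00110001]
1.24 [[320.1, 280.7], [320.1, 277.7]] [ 0.57767316 -0.0029666 ]
start [ 5.74900e-01 -7.00000e-04  2.56400e-01  4.68901e+01]
-> [ 5.745e-01 -1.200e-03  1.720e-01  4.700e+01] n 1
[[0.0001, 0.0844, -0.0006], np.float64(-0.11)]
```

View pics/w21.png

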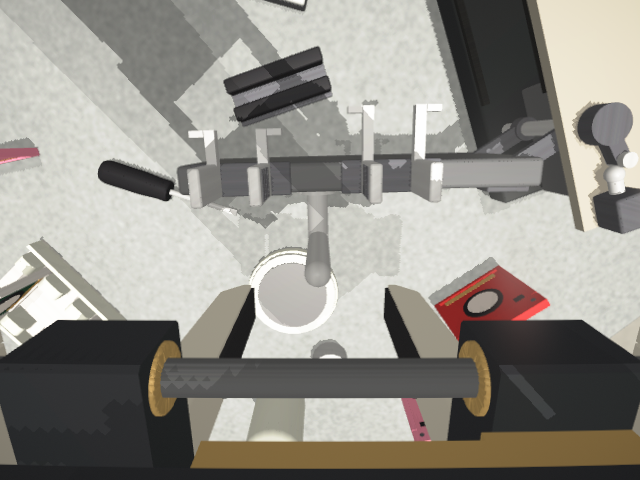

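Call:
carry_out([
  [0.33, [-0.001, 0.02, -0.001], [0, 0, 0]],
  [0.33, [0, 0.03, 0], [0, 0, 0]],
  [0.33, [0, 0.024, 0], [0, 0, 0]],
  [0.33, [0, 0.01, 0], [0, 0, 0]],
  [-0.95, [0, 0, 0], [0, 0, 0]],
], squeeze=40)

```text
time_s: 19.07
eef_pos: [0.5727, -0.0008, 0.1703]
ee_rot: [-0.657, 0.658, -0.261, 0.259]
ft_force: [-0.2, -0.1, -0.6]
grip_width: 0.0585
```

Call:
carry_out([
  [-0.95, [0, 0, 0], [0, 0, 0]],
  [-0.95, [0, 0, 0], [0, 0, 0]],
  [-0.95, [0, 0, 0], [0, 0, 0]],
  [-0.95, [0, 0, 0], [0, 0, 0]],
  [-0.95, [0, 0, 0], [0, 0, 0]],
])

```text
time_s: 19.48
eef_pos: [0.5735, -0.0009, 0.173]
ee_rot: [0.658, -0.657, 0.26, -0.26]
ft_force: [-0.3, -0.5, 0.3]
grip_width: 0.0265
```

Call:
carry_out([
  [-0.95, [0, 0, 0], [0, 0, 0]],
  [-0.95, [0, 0, 0], [0, 0, 0]],
  [-0.95, [0, 0, 0], [0, 0, 0]],
])

```text
time_s: 19.73
eef_pos: [0.5733, -0.001, 0.1725]
ee_rot: [0.658, -0.658, 0.26, -0.26]
ft_force: [-0.2, 0.3, 2.7]
grip_width: 0.0154
```

```bash
python3 - <<'E'
from h import *
gate((-.082,.185))
cv2.imwrite('pics/w22.png',cams.read_camera('wrist'))
E
```

```text
[ 0.5733 -0.001   0.1725] gate(pos) 1.216 gate(head) 1.202 rad 0.2018 F tool [-0.3 -2.7  0. ] w 0.0154 t 19.7333
```

View pics/w22.png

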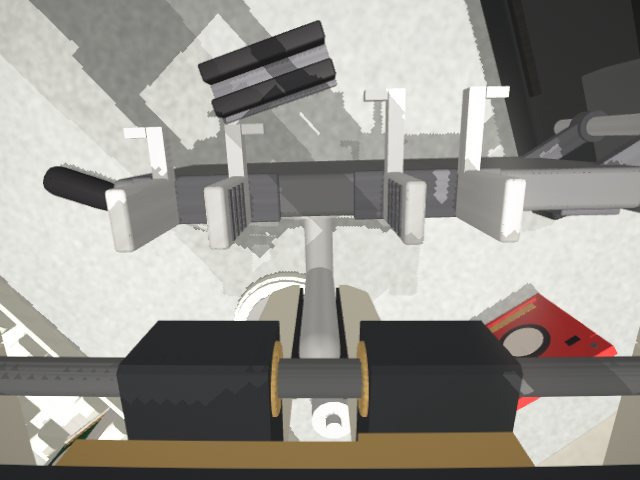

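Call:
carry_out([
  [-0.95, [0.0055, 0, 0.0025], [0, -1.7, 0]],
  [-0.95, [0.011, 0, 0.005], [0, -3.4, 0]],
  [-0.95, [0.011, 0, 0.005], [0, -3.4, 0]],
  [-0.95, [0.011, 0, 0.005], [0, -3.4, 0]],
  [-0.95, [0.011, 0, 0.005], [0, -3.4, 0]],
])

```text
time_s: 20.2
eef_pos: [0.6267, -0.011, 0.1724]
ee_rot: [0.688, -0.685, 0.169, -0.168]
ft_force: [-1.2, 21.9, 5.2]
grip_width: 0.0156
```

Call:
carry_out([
  [-0.95, [0.011, 0, 0.005], [0, -3.4, 0]],
  [-0.95, [0.011, 0, 0.005], [0, -3.4, 0]],
  [-0.95, [0.0055, 0, 0.0025], [0, -1.7, 0]],
  [-0.95, [0, 0, 0], [0, 0, 0]],
  [-0.95, [0, 0, 0], [0, 0, 0]],
])

```text
time_s: 20.62
eef_pos: [0.6565, -0.0101, 0.1724]
ee_rot: [0.699, -0.696, 0.118, -0.117]
ft_force: [-3.6, 23.0, 5.6]
grip_width: 0.0153
```

Call:
carry_out([
  [-0.95, [0, 0, 0], [0, 0, 0]],
  [-0.95, [0, 0, 0], [0, 0, 0]],
  [-0.95, [0, 0, 0], [0, 0, 0]],
  [-0.95, [0, 0, 0], [0, 0, 0]],
])

```text
time_s: 20.95
eef_pos: [0.6561, -0.0102, 0.1724]
ee_rot: [0.699, -0.696, 0.118, -0.118]
ft_force: [-4.4, 22.7, 4.5]
grip_width: 0.0151
```

```bash
python3 - <<'E'
from h import *
gate((-.082,.185));p,_,o=pose();print(np.abs(o['joint_velocities']).max())
c=cam('wrist')
h=np.array([.637,.1905]);L=np.array([[-30,235+16.5],[-30,235-16.5],[-30,151.5],[-30,118.5]])/1000
for g in(1.5,1.6,1.65):
    th=np.radians(68)+g;Rm=np.array([[np.cos(th),-np.sin(th)],[np.sin(th),np.cos(th)]]);print(g,proj(c,np.c_[L@Rm.T+h,[.215]*4]).round().tolist())
cv2.imwrite('pics/w23.png',cams.read_camera('wrist'))
cv2.imwrite('pics/t23.png',cams.read_camera('top'))
cv2.imwrite('pics/s23.png',cams.read_camera('scene'))
E
```

```text
[ 0.6561 -0.0102  0.1724] gate(pos) 1.632 gate(head) 1.619 rad 0.2016 F tool [-11.6  -4.4  20. ] w 0.0151 t 20.95
0.0011780307027013737
1.5 [[98.0, 107.0], [202.0, 119.0], [412.0, 145.0], [511.0, 158.0]]
1.6 [[113.0, 188.0], [212.0, 189.0], [415.0, 193.0], [513.0, 195.0]]
1.65 [[123.0, 225.0], [219.0, 222.0], [418.0, 216.0], [515.0, 213.0]]
```

View pics/w23.png

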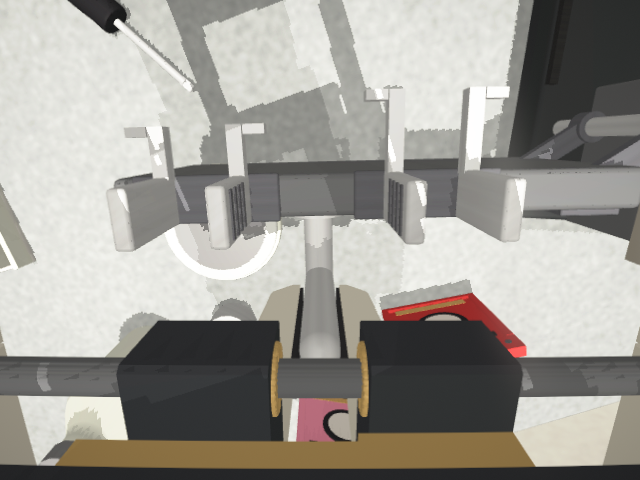

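View pics/t23.png

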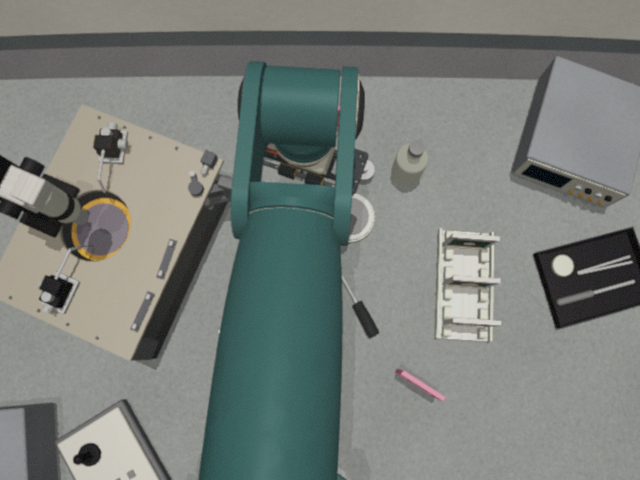

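View pics/s23.png

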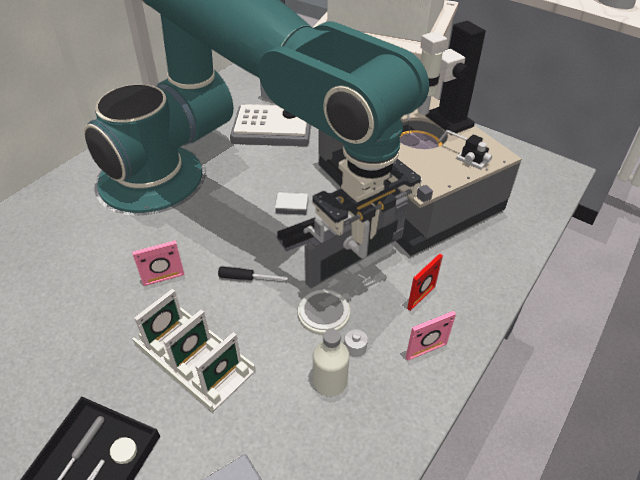

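```bash
python3 -c "
from h import *
gate((-.082,.185))
print(order.hand_in())"
```

```text
[ 0.6561 -0.0102  0.1724] gate(pos) 1.633 gate(head) 1.619 rad 0.2016 F tool [-10.6  -4.2  19.8] w 0.0156 t 21.1
the job is handed in; nothing more can be done
None
```

The job is done and handed in at 21.1 s of the 72 s allowed; the interface reports no verdict.

- **Card:** I stood it in the empty middle slot of the rack. It touched the floor (5.7 N upward on the tool), then I released it. The last top and scene pictures show it upright and level with the two stored cards, which look unmoved.
- **Main catch:** I squeezed it to a finger opening of 21.7 mm, about fully in, eased the gate out to about 0.095 rad on the safety catch, and let go.
- **Safety catch:** I squeezed it to about 21.5 mm and kept that grip to carry the gate past the detent to about 1.37 rad. I then let go, and the gate settled at about 1.22 rad rather than the 1.15 given.
- **Handle:** I gripped the bar (about 15.5 mm opening) and pulled the gate further open.
- **Final check:** the gate is at 1.62 to 1.63 rad, by tool position and heading. The arm was still when last checked (joint speed about 0.001 rad/s), and the fingers are gripping the handle at 40 N.

Nothing failed, but three readings disagreed slightly:
- The cameras differed by 2 to 5 mm on the card and rack positions, so I used in-between values and corrected from the wrist view.
- The final hold carries about 20 N of sideways load along the gate, probably from a hinge position 1 or 2 mm off. It was steady.
- The arm hides part of the bench in the last top view, so I checked the other items only by eye. The ones I could see looked unmoved.

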